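Clear the frame corner and square up the leaning stud

ROBOT

A 6-joint arm with a two-finger parallel gripper is mounted at the origin on the work surface. World frame = base frame: x ahead of the robot, y to its left, z up, the work surface at z = 0. Lengths are in m, angles in rad, forces in N, time in s.
With the tool pointing down it reaches from about 0.225 to 0.875 m from the base axis. Payload 3.4 kg.
Tool frame: the origin (TCP) lies at the very end of the fingers, on their centre line; the grasp point (between the pads) lies 19 mm behind it; z points along the fingers, x is the direction in which the jaws open and shut, and the axes are right-handed (so a half turn about z gives the same grasp; the last joint's range is limited). The gripper opens to 85 mm and grips with 20 to 120 N. Pads are 22 mm wide; open, the fingers measure 114 mm over their backs; the gripper's body (76 mm by 85 mm) begins 54 mm behind the grasp point. The pads swing forward as they close: fully open they stand 13 mm farther back than shut.
Start: joints at [1.176, 0.276, 1.505, -0, 1.361, -0.121], TCP at [0.155, 0.554, 0.231] pointing down, gripper open.
Joint ranges: [-2.89, 2.89], [-0.75, 2.08], [0.22, 2.7], [-1.18, 4.32], [0.11, 2.71], [-2.7, 2.7]. Speed limits (rad/s): [2.57, 2.57, 3.14, 3.14, 3.14, 3.14].

INTERFACE

Orientations are given as a unit quaternion [w, x, y, z].
In Python, from rig import manip gives the robot as it stands.
- The arm moves only by the tool carry_out, never from a script. Its argument "series" is a list of rows, each a list of 2 entries, a list of its own where there are three numbers: the shift along the tool's x, y, z in mm, then the turn about the tool's z in degrees. A call has 1 to 10 rows; each row shifts and turns the pose as measured when the row begins, along the tool's axes as they then stand; what a row does not reach is not made up. A row lasts 1/12 s, in which the tool goes at most 41.7 mm and 7.16 degrees, less where a joint would pass 70% of its speed; a pose out of reach is approached as far as the arm can. A call is refused whole if a number of a shift passes 41.7 or a number of a turn 7.16, either way. A call with a gripper value outside its range is refused whole. "fingers" is the finger opening in mm, from 0 to 85.4, set as the call begins (left out, the last holds). The fingers move at their own pace and stop on an object; "squeeze" is the grip in N (left out, the last holds). Time passes only in rows, so rows that do not move let the fingers close. It gives the time, the measured TCP pose, the force and the opening at its end, in the units of the state.
- manip.get_state(): the state, without advancing time (a new reading comes with each control period).
- manip.get_image(name): name is "side" or "top"; returns a dict with "frame" (480x640x3 uint8, blue, green, red), "K" (3x3 intrinsics, pixels), "rvec" (rotation vector, rad) and "tvec" (3), from world to camera coordinates, as OpenCV has them. Camera axes: x right, y down, z forward; pixel columns grow to the right and rows downward; lengths in m; the calibration is good to about 2 mm. A picture is of the moment at which its call begins. There is no depth.
- manip.sign_off(): hands the job in, once; it reports no verdict.
The state is a dict: "clock": time; "qpos": joint angles; "qd": joint speeds; "effort": joint torques, N m; "position": TCP position; "ee_rot": TCP orientation; "contact_force": force on the tool from outside, world axes, zero at the start; "moment": the same for the moment, N m; "width": finger opening in m.
Only numpy, scipy, OpenCV 4.12 (cv2) and the standard library are available. Lean on these libraries where they do the work, as an engineer would, in place of code of your own. Each camera call takes 0.05 s, during which the arm holds its last target. There are 200 camera calls.

TASK

Take the brass-coloured casting off the aluminium base rail and leave it in the small empty green tote in front of the robot. Then set the blue-and-steel square upright on the rail, blade towards the leaning stud, in line with the rail and centred on its width, and press it down and into the corner, without slamming it, until it is flush with the rail and the stud stands square against the blade; finish while gripping the square and pressing it against both. Leave the other things on the bench where they are.

Things in the scene. Friction and masses are not known exactly. Their poses are not given: they have to be found in the camera images.
- frame: The base rail, fixed: aluminium bar 60 wide, 30 high, reaching from 60 mm behind the inside corner to 230 mm in front of it along x. Origin at bench level directly below the inside corner; x points level along the rail, away from the stud (roughly to the robot's left), z up. Two low steel feet (12 high) stick out 20 mm either side of it at x -30 and 205.
- corner (a point): The inside corner: on the rail's top, 30 mm above the bench, at the foot of the stud's inner face, on the rail's middle line; axes as the frame's.
- stud (a joint): Lean of the stud (rad): 0 = upright, positive = its top leans over the rail, towards frame +x (it starts so, 0.05 to 0.12). It pivots about the level line through the corner; the pivot is stiff (0.4 N m of friction: some 3 N pushed at 150 mm up moves it) and stays where left. The square drags on the rail with a friction of 0.5 to 0.8 of the push down on it. It can go past upright (to -0.10).
- stud_top (a point): Top of the stud's inner face, in its middle. The stud is an aluminium bar 40 x 40, 170 tall, standing on the rail; this point is 170 mm from the corner, up the inner face.
- square: L-shaped try square, about 0.4 kg, standing on its stock on the bench. Blue stock 170 long (x), 24 wide (y), 34 high (z); steel blade 28 wide (x), 6 thick, up to 151 above the underside, at the x = 0 end. Origin at the heel (outer corner, underside, mid-thickness); x runs along the stock away from the blade, z up. Its x = 0 edge goes against the stud, its underside on the rail.
- square_heel (a point): The square's outer corner, same as its origin. When seated it lies at the inside corner, the square's x along the frame's x.
- square_grip (a point): Where to grip the square: centre of the black rubber patch on the stock, 110 mm from the heel, 17 mm above its underside, stock 24 wide there (pinch across the square's y); axes as the square's. The patch is 50 long. Centre of mass about 77 mm from the heel.
- casting_center (a point): Brass-coloured casting standing on the rail near the stud, 0.13 kg, 46 (x) x 30 (y) at the foot (16 high) and 26 (x) x 30 (y) above, 40 high in all; this point is its centre, 20 mm above its underside. Grip it across y (30 wide).
- casting: The same casting; origin under its centre.
- tote: Small green open tote, fixed, 120 (x) x 140 (y) outside, 50 high, walls and floor 4 thick; origin under its centre.
- driver: Bystander, leave alone: grey and black cordless driver, 215 tall, standing on its battery; origin under the battery's centre
- screwdriver: Bystander, leave alone: screwdriver lying on the bench; origin at its underside
- spray: Bystander, leave alone: white bottle with a red cap, 60 across, 170 tall, standing; origin under its centre
- offcut: Bystander, leave alone: short aluminium bar offcut, 40 x 150 x 40 (x, y, z), lying; origin under its centre
- tape: Bystander, leave alone: yellow tape measure, 70 x 36 x 65 tall, standing; origin under its centre
- can: Bystander, leave alone: white can, 66 across, 80 tall, standing; origin under its centre
Mind the look-alikes: they are no part of the job. Several things have the shape of the square; the one meant has the colours described above.

How it is judged:
On the way:
1. the casting lies in the green tote, let go, before the square touches the rail (x of casting_center in the frame of tote between -0.06 and 0.06 m and y of casting_center in the frame of tote between -0.07 and 0.07 m and z of casting_center in the frame of tote below 0.045 m and contact force between the fingers and casting below 0.2 N and contact force between square and frame below 0.1 N), for 0.2 s.
At the end, for the whole second after the job is handed in: Still gripped (over 3 N), the square presses the rail (over 6 N) and stud (over 1 N): heel within 4 mm of the corner (12 mm across), upright to 0.025 rad, in line to 0.06; stud upright to 0.025 rad; casting in the tote, let go (x of square_heel in the frame of corner between -0.004 and 0.004 m and y of square_heel in the frame of corner between -0.012 and 0.012 m and z of square_heel in the frame of corner between -0.004 and 0.004 m and angle between square's own z axis and vertical below 0.025 rad and angle between the x axis of square and the x axis of frame, either way round below 0.06 rad and value of joint stud between -0.025 and 0.025 rad and contact force between square and stud above 1 N and contact force between square and frame above 6 N and contact force between the fingers and square above 3 N and x of casting_center in the frame of tote between -0.06 and 0.06 m and y of casting_center in the frame of tote between -0.07 and 0.07 m and z of casting_center in the frame of tote below 0.045 m and contact force between the fingers and casting below 0.2 N); the arm keeps its last pose, push and grip.
It fails at once if the square is slammed: it moves at over 0.2 m/s while it touches the rail or the stud ((contact force between square and stud above 0.5 N or contact force between square and frame above 0.5 N) and linear speed of square above 0.2 m/s).
It fails at once if a bystander is moved by more than 30 mm (distance of any of driver, screwdriver, spray, offcut, tape, can from where it was at the start of the episode above 0.03 m).
It also fails if it takes over 72 s, if anything falls off the work surface, if the arm or the gripper's body presses on something with over 40 N, if the wrist force passes 120 N, or if a joint passes its speed limit or range.

## Working session

There is one attempt and no reset: what is moved stays moved. The work goes in short steps, Python scripts to look and compute and a tool call to move; the robot and the scene stay as the last step left them, time stands still between calls to the robot, and variables do not carry over. Pictures are saved under pics/ and viewed, about 8 in all and at most 12, crops included, and the job is handed in when it is done.

Besides the shell and the picture viewer there is one more tool, called as name([rows], argument=value, ...), one row to a line, values as JSON. carry_out: Moves the arm, as the interface text tells. Its arguments: {"type":"object","properties":{"series":{"type":"array","items":{"type":"array"}},"fingers":{"type":"number"},"squeeze":{"type":"number"}},"required":["series"]}

```bash
mkdir -p pics
cat > h.py <<'E'
import numpy as np, cv2
from rig import manip
def ray(im,u,v):
    R,_=cv2.Rodrigues(np.array(im["rvec"],float)); t=np.array(im["tvec"],float).reshape(3)
    K=np.array(im["K"],float)
    d=R.T@np.linalg.solve(K,[u,v,1.]); return -R.T@t,d
def onz(im,u,v,z):
    c,d=ray(im,u,v); return c+d*(z-c[2])/d[2]
def proj(im,p):
    return cv2.projectPoints(np.array(p,float).reshape(-1,3),np.array(im["rvec"],float),np.array(im["tvec"],float),np.array(im["K"],float),None)[0].reshape(-1,2)
def tri(a,pa,b,pb):
    c1,d1=ray(a,*pa);c2,d2=ray(b,*pb)
    A=np.stack([d1,-d2],1);s=np.linalg.lstsq(A,c2-c1,rcond=None)[0]
    p,q=c1+s[0]*d1,c2+s[1]*d2
    return (p+q)/2,np.linalg.norm(p-q)
E
python3 - <<'E'
from h import *
import pickle
for n in("side","top"):
    im=manip.get_image(n); pickle.dump(im,open(n+"0.pkl","wb"));cv2.imwrite(f"pics/{n}0.png",im["frame"]); print(n,ray(im,320,240))
print(manip.get_state())
E
```

```text
side (array([0.10505326, 1.16367916, 1.30845003]), array([ 0.24966282, -0.71370687, -0.65471333]))
top (array([ 0.35603084, -0.0509306 ,  1.15537631]), array([ 0.20291781,  0.0168672 , -0.97907094]))
{'clock': 0.1, 'qpos': array([ 1.17603392e+00,  2.76534192e-01,  1.50601724e+00, -3.05510280e-05,
        1.36070828e+00, -1.21002702e-01]), 'qd': array([ 0.0002428 , -0.00197143, -0.00190394, -0.00086882,  0.00054665,
       -0.00157475]), 'effort': array([ 1.10321900e-03, -4.17699909e+01, -2.46406692e+01, -1.75193850e-04,
        5.69165408e-03, -3.49540403e-05]), 'position': array([0.15528437, 0.55313675, 0.23052056]), 'ee_rot': array([ 4.32495442e-04,  7.96977412e-01,  6.04008534e-01, -7.12700760e-04]), 'contact_force': array([-0.4654038 ,  0.3854942 , -0.33301463]), 'moment': array([-0.01210721, -0.01166438,  0.00694562]), 'width': 0.08532398533204719}
```

View pics/top0.png

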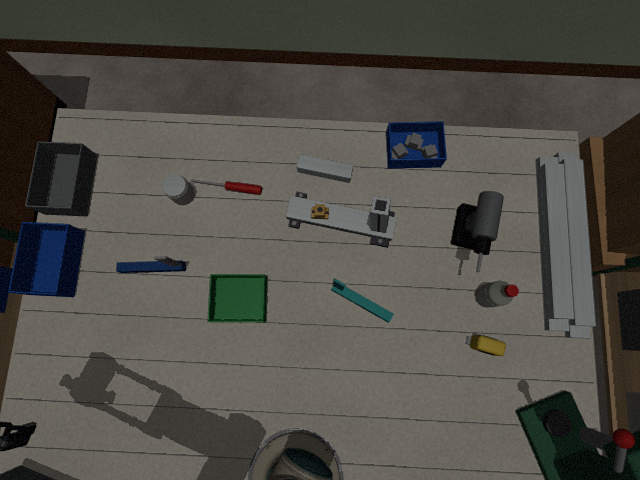

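View pics/side0.png

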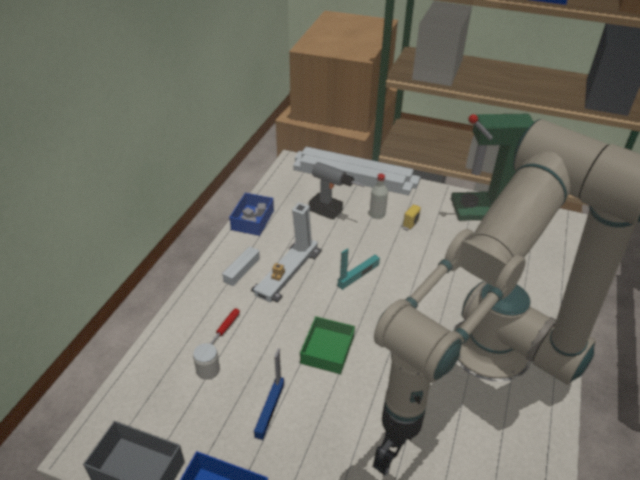

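Top view: blue and steel square at about (150,267), with its blade at the right end. The teal one at (360,300) is a decoy. The rail runs (290,205) to (393,230) with the stud at (380,212), the casting at (320,211) and the green tote at (238,298). Next I'll zoom in with a composite.

Run:
```python
from h import *
import pickle
t=pickle.load(open("top0.pkl","rb"));s=pickle.load(open("side0.pkl","rb"))
def crop(im,x,y,w,h,f):
    c=cv2.resize(im["frame"][y:y+h,x:x+w],None,fx=f,fy=f,interpolation=cv2.INTER_CUBIC)
    c=cv2.convertScaleAbs(c,alpha=1.6)
    for i in range(0,w,10):
        cv2.line(c,(i*f,0),(i*f,6 if i%50 else 14),(0,0,255),1)
        if i%20==0: cv2.putText(c,str(x+i),(i*f,24),0,.35,(0,0,255),1)
    for i in range(0,h,10):
        cv2.line(c,(0,i*f),(6,i*f),(0,0,255),1)
        if i%20==0: cv2.putText(c,str(y+i),(8,i*f+4),0,.35,(0,0,255),1)
    return c
A=np.zeros((600,800,3),np.uint8)
def put(c,x,y): A[y:y+c.shape[0],x:x+c.shape[1]]=c
put(crop(t,280,185,120,65,4),0,0)
put(crop(t,110,250,80,28,4),480,0)
put(crop(s,245,195,85,110,3),480,120)
put(crop(s,245,345,45,100,3),0,270)
put(crop(t,200,265,75,65,4),150,270)
cv2.imwrite("pics/z0.png",A)
def cen(im,lo,hi,box):
    x,y,w,h=box;hs=cv2.cvtColor(im["frame"],cv2.COLOR_BGR2HSV)[y:y+h,x:x+w]
    m=cv2.inRange(hs,lo,hi);c=max(cv2.findContours(m,0,1)[0],key=cv2.contourArea);M=cv2.moments(c)
    return (M["m10"]/M["m00"]+x,M["m01"]/M["m00"]+y),cv2.minAreaRect(c+np.array([x,y]))
g=((45,60,30),(85,255,255));b=((105,100,30),(125,255,255));br=((12,90,60),(32,255,255))
for n,im,bs in(("top",t,((200,265,80,65),(105,250,85,30),(300,195,40,30))),("side",s,((290,310,75,70),(245,345,45,100),(265,255,30,30)))):
    for k,cc,bx in zip(("tote","sq","cast"),(g,b,br),bs):
        c,r=cen(im,*cc,bx);print(n,k,np.round(c,1),np.round(cv2.boxPoints(r),1).tolist())
        for z in (.02,.034,.05):print("   ",np.round(onz(im,*c,z),4))
```

```text
top tote [236.4 297.7] [[207.5, 321.0], [209.10000610351562, 272.29998779296875], [266.1000061035156, 274.1000061035156], [264.5, 322.79998779296875]]
    [0.4287 0.1774 0.02  ]
    [0.4278 0.1746 0.034 ]
    [0.4268 0.1714 0.05  ]
top sq [145.1 266.4] [[115.80000305175781, 262.0], [181.89999389648438, 260.3999938964844], [182.10000610351562, 270.70001220703125], [116.0999984741211, 272.29998779296875]]
    [0.4986 0.4242 0.02  ]
    [0.4968 0.4184 0.034 ]
    [0.4948 0.4117 0.05  ]
top cast [319.4 210.2] [[311.0, 204.0], [328.0, 204.0], [328.0, 217.0], [311.0, 217.0]]
    [ 0.6732 -0.0257  0.02  ]
    [ 0.6693 -0.026   0.034 ]
    [ 0.6648 -0.0264  0.05  ]
side tote [326.8 344.6] [[297.29998779296875, 362.0], [310.0, 314.29998779296875], [355.1000061035156, 326.3999938964844], [342.3999938964844, 374.0]]
    [0.4253 0.1719 0.02  ]
    [0.4218 0.1827 0.034 ]
    [0.4178 0.195  0.05  ]
side sq [267.9 409.7] [[252.60000610351562, 435.29998779296875], [275.5, 375.5], [284.70001220703125, 379.0], [261.79998779296875, 438.79998779296875]]
    [0.4947 0.4215 0.02  ]
    [0.4904 0.4296 0.034 ]
    [0.4856 0.4388 0.05  ]
side cast [277.5 271.7] [[273.0, 278.0], [273.0, 264.0], [283.0, 264.0], [283.0, 278.0]]
    [ 0.6694 -0.0484  0.02  ]
    [ 0.6633 -0.0352  0.034 ]
    [ 0.6562 -0.0202  0.05  ]
```

View pics/z0.png

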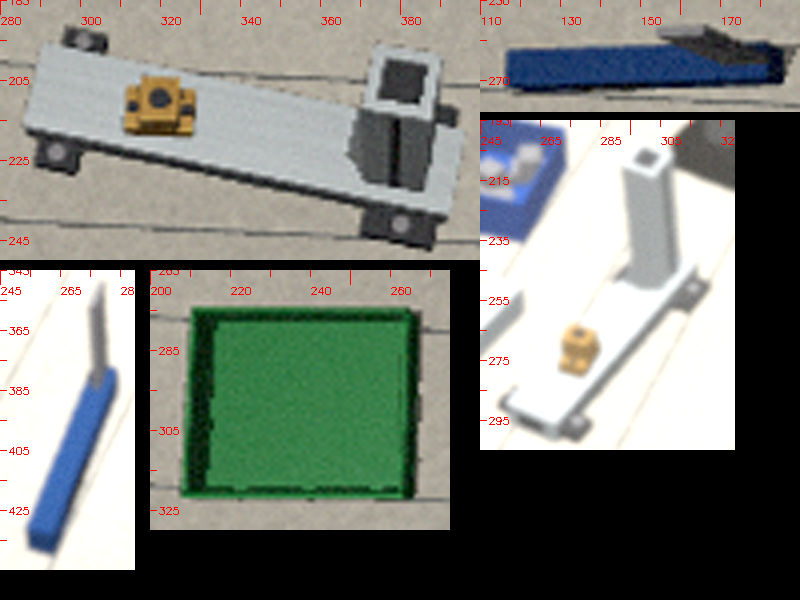

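Zoom: casting with its top dark spot at top (318,209). Rail top corners in the top view are about (291,196), (285,217), (391,238) and (395,216). The square's stock runs (109..180, ~267), with the blade at the right end.

Run:
```python
from h import *
import pickle
t=pickle.load(open("top0.pkl","rb"));s=pickle.load(open("side0.pkl","rb"))
P=lambda *a:print(a[0],*[np.round(x,4) for x in a[1:]])
# rail edges from top image: columns -> gradient rows
g=cv2.cvtColor(t["frame"],6).astype(float)
pn=[];pf=[]
for u in range(295,352,3):
    col=cv2.GaussianBlur(g,(3,3),0)[:,u]; d=np.diff(col)
    vc=206+(u-318)*0.245+3
    lo=int(vc+6);a=lo+np.argmin(d[lo:lo+12]);pn.append((u,a+.5))
pn=np.array(pn);w=np.array([onz(t,u,v,.03)[:2] for u,v in pn])
l=cv2.fitLine(w.astype(np.float32),cv2.DIST_HUBER,0,.01,.01).ravel();P("near edge",l,pn[:,1])
P("yaw dir deg",np.degrees(np.arctan2(l[1],l[0])))
for n,c in (("farL",(291,196)),("nearL",(285.5,217)),("nearR",(391,238.5)),("farR",(395,216.5))):P(n,onz(t,*c,.03))
for n,c in (("side nearL",(271,299)),("side farL",(252,289.5)),("side R near",(318,244))):P(n,onz(s,*c,.03))
for c in ((318,209.5),):P("cast top",onz(t,*c,.07))
P("cast side", onz(s,277.5,265,.07))
# stud top corners in top, z=.17+.03=.2
for c in ((372.5,196),(388.5,198),(386.5,214.5),(369.5,212)):P("studtop",onz(t,*c,.199))
for c in ((293,210),(301,202.5),(309.5,206),(303,213)):P("studtop side",onz(s,*c,.199))
# square stock top corners z .034
for c in ((109.5,263),(110,270.5),(184,269)):P("stock top view",onz(t,*c,.034))
for c in ((254,431),(263,434),(284,380)):P("stock side",onz(s,*c,.034))
P("blade tip",tri(t,(153,258.5),s,(278,350))[0])
for c in ((210,275),(266,275),(264,321),(207,320)):P("tote rim",onz(t,*c,.05))
```

```text
near edge [ 0.1655  0.9862  0.6337 -0.0338] [218.5 218.5 219.5 219.5 220.5 221.5 221.5 222.5 223.5 223.5 224.5 225.5
 225.5 226.5 226.5 227.5 228.5 228.5 229.5]
yaw dir deg 80.4722
farL [0.7065 0.0524 0.03  ]
nearL [0.6475 0.0634 0.03  ]
nearR [ 0.6022 -0.2185  0.03  ]
farR [ 0.6627 -0.2282  0.03  ]
side nearL [0.6369 0.0759 0.03  ]
side farL [0.7066 0.0602 0.03  ]
side R near [ 0.5918 -0.2086  0.03  ]
cast top [ 0.661  -0.0231  0.07  ]
cast side [ 0.6591 -0.0288  0.07  ]
studtop [ 0.6627 -0.1495  0.199 ]
studtop [ 0.6597 -0.1861  0.199 ]
studtop [ 0.6204 -0.1822  0.199 ]
studtop [ 0.6245 -0.1436  0.199 ]
studtop side [ 0.6538 -0.1481  0.199 ]
studtop side [ 0.6448 -0.1923  0.199 ]
studtop side [ 0.6137 -0.1852  0.199 ]
studtop side [ 0.6198 -0.1454  0.199 ]
stock top view [0.5014 0.5122 0.034 ]
stock top view [0.4819 0.508  0.034 ]
stock top view [0.495  0.3168 0.034 ]
stock side [0.4978 0.4959 0.034 ]
stock side [0.4741 0.4955 0.034 ]
stock side [0.4871 0.3331 0.034 ]
blade tip [0.4966 0.3454 0.1697]
tote rim [0.4808 0.2436 0.05  ]
tote rim [0.4876 0.1011 0.05  ]
tote rim [0.3724 0.0975 0.05  ]
tote rim [0.3681 0.2398 0.05  ]
```

```bash
cat >> h.py <<'E'
def plan(x,y,z,ang,step=38,deg=7):
    """rows (tool axes, mm/deg) from the measured pose to TCP x,y,z with tool-x world angle ang (deg); assumes tool down"""
    from scipy.spatial.transform import Rotation as R
    s=manip.get_state();p=np.array(s["position"]);q=s["ee_rot"]
    M=R.from_quat([*q[1:],q[0]]).as_matrix();a=np.degrees(np.arctan2(M[1,0],M[0,0]))
    d=np.array([x,y,z])-p;t=-((ang-a+180)%360-180)
    n=max(1,int(np.ceil(max(np.linalg.norm(d)*1000/step,abs(t)/deg))))
    print("t%.2f"%s["clock"],"ang %.2f"%a,"tilt",M[:2,2].round(4),"F",s["contact_force"].round(1),"M",s["moment"].round(2),"w %.4f"%s["width"],"pos",p.round(4),"rows",n)
    out=[]
    for i in range(n):
        b=np.radians(a-t*i/n);w=d/n*1000
        out.append([[int(round(v)) if n>1 else round(v,1) for v in (w[0]*np.cos(b)+w[1]*np.sin(b), w[0]*np.sin(b)-w[1]*np.cos(b), -w[2])],round(t/n,1)])
    print(str(out).replace(" ",""))
E
python3 - <<'E'
from h import *
import pickle
t=pickle.load(open("top0.pkl","rb"));s=pickle.load(open("side0.pkl","rb"))
for n,c in (("Lfar",(116.3,262.3)),("Lnear",(116.3,270.4)),("Rnear",(185.5,269)),("Rfar",(185,261))):print(n,onz(t,*c,.034).round(4))
for n,c in (("sLfar",(255,431)),("sLnear",(264,434)),("sRnear",(284,379))):print(n,onz(s,*c,.034).round(4))
plan(.662,-.026,.2,-5)
E
```

```text
Lfar [0.5041 0.4948 0.034 ]
Lnear [0.483  0.4917 0.034 ]
Rnear [0.4952 0.3129 0.034 ]
Rfar [0.516  0.3166 0.034 ]
sLfar [0.4955 0.495  0.034 ]
sLnear [0.4719 0.4947 0.034 ]
sRnear [0.4884 0.3302 0.034 ]
t0.10 ang 74.32 tilt [-0.0006 -0.0016] F [-0.5  0.4 -0.3] M [-0.01 -0.01  0.01] w 0.0853 pos [0.1553 0.5531 0.2305] rows 21
[[[-20,31,1],np.float64(3.8)],[[-18,32,1],np.float64(3.8)],[[-16,33,1],np.float64(3.8)],[[-14,34,1],np.float64(3.8)],[[-11,35,1],np.float64(3.8)],[[-9,36,1],np.float64(3.8)],[[-7,36,1],np.float64(3.8)],[[-4,36,1],np.float64(3.8)],[[-2,37,1],np.float64(3.8)],[[1,37,1],np.float64(3.8)],[[3,37,1],np.float64(3.8)],[[5,36,1],np.float64(3.8)],[[8,36,1],np.float64(3.8)],[[10,35,1],np.float64(3.8)],[[12,34,1],np.float64(3.8)],[[15,34,1],np.float64(3.8)],[[17,33,1],np.float64(3.8)],[[19,31,1],np.float64(3.8)],[[21,30,1],np.float64(3.8)],[[23,29,1],np.float64(3.8)],[[25,27,1],np.float64(3.8)]]
```

carry_out([
  [[-20,31,1],3.8],
  [[-18,32,1],3.8],
  [[-16,33,1],3.8],
  [[-14,34,1],3.8],
  [[-11,35,1],3.8],
  [[-9,36,1],3.8],
  [[-7,36,1],3.8],
  [[-4,36,1],3.8],
  [[-2,37,1],3.8],
  [[1,37,1],3.8],
], fingers=60, squeeze=40)

```text
clock: 0.93
position: [0.397, 0.2674, 0.2147]
ee_rot: [-0.0, 0.953, 0.304, -0.004]
contact_force: [0.2, 0.9, 0.0]
width: 0.0602
```

carry_out([
  [[3,37,1],3.8],
  [[5,36,1],3.8],
  [[8,36,1],3.8],
  [[10,35,1],3.8],
  [[12,34,1],3.8],
  [[15,34,1],3.8],
  [[17,33,1],3.8],
  [[19,31,1],3.8],
  [[21,30,1],3.8],
  [[23,29,1],3.8],
])

```text
clock: 1.77
position: [0.6338, -0.0353, 0.1987]
ee_rot: [0.0, 0.999, -0.042, -0.007]
contact_force: [-0.1, 0.8, -0.1]
width: 0.0603
```

```bash
sed -i 's|round(t/n,1)\]|float(round(t/n,1))]|' h.py; python3 -c "
from h import *
plan(.662,-.026,.12,-5)"
```

```text
t1.77 ang -4.78 tilt [-0.0141 -0.0002] F [-0.1  0.8 -0.1] M [ 0.    0.03 -0.02] w 0.0603 pos [ 0.6338 -0.0353  0.1987] rows 3
[[[9,-4,26],0.1],[[9,-4,26],0.1],[[9,-4,26],0.1]]
```

carry_out([
  [[9,-4,26],0.1],
  [[9,-4,26],0.1],
  [[9,-4,26],0],
  [[0,0,0],0],
])

```text
clock: 2.1
position: [0.6684, -0.0371, 0.1162]
ee_rot: [0.003, 0.999, -0.05, -0.004]
contact_force: [-0.3, 0.6, -0.6]
width: 0.0603
```

Run:
```python
from h import *
plan(.662,-.026,.042,-5)
t=manip.get_image("top");s=manip.get_image("side")
A=np.zeros((520,800,3),np.uint8)
A[:400,:400]=cv2.resize(t["frame"][160:260,270:370],None,fx=4,fy=4,interpolation=2)
A[:520,400:]=cv2.resize(s["frame"][180:310,230:330],None,fx=4,fy=4,interpolation=2)
cv2.imwrite("pics/c1.png",A)
```

```text
t2.10 ang -5.77 tilt [-0.0085 -0.005 ] F [-0.3  0.6 -0.6] M [-0.02 -0.04  0.  ] w 0.0603 pos [ 0.6684 -0.0371  0.1162] rows 2
[[[-4,-5,37],-0.4],[[-4,-5,37],-0.4]]
```

View pics/c1.png

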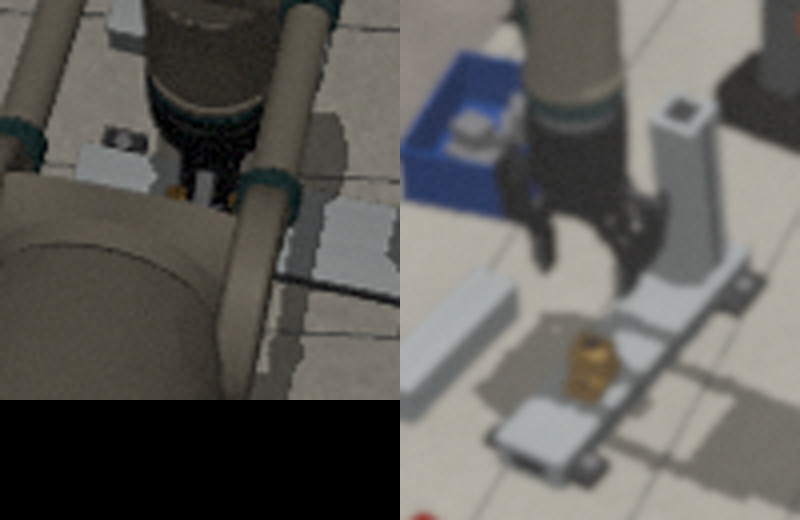

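Side view: the open fingers straddle above the casting at about (548,340) in the crop, roughly aligned with it. I'll descend.

carry_out([
  [[-3,-5,25],0],
  [[-3,-5,25],0],
  [[0,-1,18],0],
  [[0,0,4],0],
  [[0,0,0],0],
])

```text
clock: 2.62
position: [0.6685, -0.0261, 0.0591]
ee_rot: [0.004, 0.999, -0.049, 0.007]
contact_force: [-0.2, -0.3, -0.1]
width: 0.0595
```

```bash
python3 -c "
from h import *
plan(.662,-.026,.042,-5)"
```

```text
t2.62 ang -5.61 tilt [ 0.0133 -0.0096] F [-0.2 -0.3 -0.1] M [-0.05 -0.02  0.  ] w 0.0595 pos [ 0.6685 -0.0261  0.0591] rows 1
[[[np.float64(-6.5),np.float64(0.6),np.float64(17.1)],-0.6]]
```

carry_out([
  [[-6,0,18],-0.6],
  [[-4,0,3],0],
  [[0,0,0],0],
])

```text
clock: 2.87
position: [0.662, -0.0256, 0.0449]
ee_rot: [0.005, 0.999, -0.043, 0.012]
contact_force: [0.5, -0.3, 1.4]
width: 0.0596
```

carry_out([
  [[0,0,0],0],
  [[0,0,0],0],
  [[0,0,0],0],
  [[0,0,0],0],
  [[0,0,0],0],
  [[0,0,0],0],
], fingers=0, squeeze=40)

```text
clock: 3.37
position: [0.6657, -0.0264, 0.0519]
ee_rot: [0.006, 0.999, -0.043, 0.017]
contact_force: [1.1, -0.3, -1.9]
width: 0.0292
```

```bash
python3 -c "
from h import *
plan(.662,-.026,.15,-5)"
```

```text
t3.37 ang -4.97 tilt [ 0.0337 -0.0129] F [ 1.1 -0.3 -1.9] M [-0.01  0.08 -0.01] w 0.0292 pos [ 0.6657 -0.0264  0.0519] rows 3
[[[-1,0,-33],0.0],[[-1,0,-33],0.0],[[-1,0,-33],0.0]]
```

carry_out([
  [[0,0,-20],0],
  [[0,0,-30],0],
  [[0,0,-30],0],
])

```text
clock: 3.62
position: [0.6576, -0.0248, 0.125]
ee_rot: [0.005, 0.999, -0.044, 0.008]
contact_force: [0.8, -0.7, -1.7]
width: 0.0293
```

```bash
python3 -c "
from h import *
plan(.428,.172,.15,-5,36)"
```

```text
t3.62 ang -5.00 tilt [ 0.0153 -0.0104] F [ 0.8 -0.7 -1.7] M [-0.01 -0.02  0.01] w 0.0293 pos [ 0.6576 -0.0248  0.125 ] rows 9
[[[-27,-20,-3],-0.0],[[-27,-20,-3],-0.0],[[-27,-20,-3],-0.0],[[-27,-20,-3],-0.0],[[-27,-20,-3],-0.0],[[-27,-20,-3],-0.0],[[-27,-20,-3],-0.0],[[-27,-20,-3],-0.0],[[-27,-20,-3],-0.0]]
```

carry_out([
  [[-27,-20,-3],0],
  [[-27,-20,-3],0],
  [[-27,-20,-3],0],
  [[-27,-20,-3],0],
  [[-27,-20,-3],0],
  [[-27,-20,-3],0],
  [[-27,-20,-3],0],
  [[-27,-20,-3],0],
  [[-22,-18,0],0],
])

```text
clock: 4.37
position: [0.4388, 0.1755, 0.1472]
ee_rot: [0.006, 0.999, -0.049, 0.019]
contact_force: [0.9, 0.3, -2.0]
width: 0.0297
```

```bash
python3 -c "
from h import *
plan(.428,.172,.05,-5,30)"
```

```text
t4.37 ang -5.62 tilt [ 0.0383 -0.0135] F [ 0.9  0.3 -2. ] M [0.04 0.02 0.03] w 0.0297 pos [0.4388 0.1755 0.1472] rows 4
[[[-3,1,24],-0.2],[[-3,1,24],-0.2],[[-3,1,24],-0.2],[[-3,1,24],-0.2]]
```

carry_out([
  [[-4,1,28],0],
  [[-4,1,28],0],
  [[-4,1,28],0],
  [[-3,1,24],0],
  [[0,0,12],0],
])

```text
clock: 4.78
position: [0.4256, 0.1781, 0.0282]
ee_rot: [0.002, 0.999, -0.045, 0.025]
contact_force: [-0.6, 1.0, -2.2]
width: 0.0292
```

```bash
python3 -c "
from h import *
plan(.428,.172,.031,-5,30)"
```

```text
t4.78 ang -5.13 tilt [ 0.0498 -0.0071] F [-0.6  1.  -2.2] M [ 0.02  0.09 -0.02] w 0.0292 pos [0.4256 0.1781 0.0282] rows 1
[[[np.float64(3.0),np.float64(5.8),np.float64(-2.8)],-0.1]]
```

Release and rise.

carry_out([
  [[0,0,0],0],
  [[0,0,0],0],
  [[0,0,0],0],
  [[0,0,-10],0],
  [[0,0,-30],0],
  [[0,0,-35],0],
  [[0,0,-35],0],
  [[0,0,-35],0],
], fingers=60)

```text
clock: 5.45
position: [0.416, 0.1781, 0.1756]
ee_rot: [0.004, 0.999, -0.045, 0.019]
contact_force: [1.4, 0.2, 0.5]
width: 0.0604
```

```bash
python3 -c "
from h import *
plan(.48,.44,.2,4,36)"
```

```text
t5.45 ang -5.18 tilt [ 0.0377 -0.0104] F [1.4 0.2 0.5] M [ 0.04 -0.03  0.01] w 0.0604 pos [0.416  0.1781 0.1756] rows 8
[[[5,-33,-3],-1.1],[[6,-33,-3],-1.1],[[6,-33,-3],-1.1],[[7,-33,-3],-1.1],[[8,-33,-3],-1.1],[[8,-33,-3],-1.1],[[9,-32,-3],-1.1],[[10,-32,-3],-1.1]]
```

carry_out([
  [[5,-33,-3],-1.1],
  [[6,-33,-3],-1.1],
  [[6,-33,-3],-1.1],
  [[8,-33,-3],-1.1],
  [[9,-33,-3],-1.1],
  [[10,-33,-3],-1.1],
  [[12,-30,-3],-1.1],
  [[12,-25,-3],-1.1],
])

```text
clock: 6.12
position: [0.499, 0.4391, 0.2329]
ee_rot: [-0.002, 0.999, 0.03, 0.04]
contact_force: [0.8, -0.2, -0.5]
width: 0.06
```

Run:
```python
from h import *
import time
plan(.496,.434,.12,4,36)
i=manip.get_image("top")
for k in range(5):
    manip.get_image("top")
plan(.496,.434,.12,4,36)
A=cv2.resize(i["frame"][200:340,100:300],None,fx=4,fy=4,interpolation=2);cv2.imwrite("pics/s1.png",cv2.convertScaleAbs(A,alpha=1.6))
```

```text
t6.12 ang 3.49 tilt [0.0807 0.0064] F [ 0.8 -0.2 -0.5] M [-0.    0.01 -0.04] w 0.0600 pos [0.499  0.4391 0.2329] rows 4
[[[-1,1,28],-0.1],[[-1,1,28],-0.1],[[-1,1,28],-0.1],[[-1,1,28],-0.1]]
t6.42 ang 3.36 tilt [0.0778 0.0031] F [0.1 0.6 1.4] M [-0.02  0.06  0.  ] w 0.0598 pos [0.4979 0.4353 0.2311] rows 4
[[[-1,0,28],-0.2],[[-1,0,28],-0.2],[[-1,0,28],-0.2],[[-1,0,28],-0.2]]
```

View pics/s1.png

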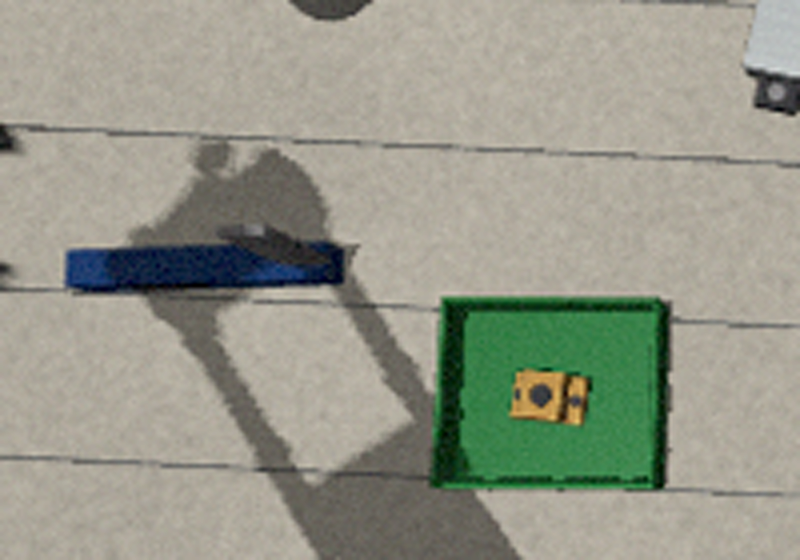

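The top view shows the casting standing in the tote at about (540,395) in the crop. The square hasn't moved, at about (205,268). The tool tilt has drifted to 0.08 rad, so I'll test how it behaves at rest.

carry_out([
  [[0,0,0],0],
  [[0,0,0],0],
  [[0,0,0],0],
  [[0,0,0],0],
  [[0,0,0],0],
  [[0,0,0],0],
])

```text
clock: 6.92
position: [0.4968, 0.43, 0.2328]
ee_rot: [0.0, 0.999, 0.027, 0.039]
contact_force: [-0.1, -0.5, -0.4]
width: 0.0606
```

```bash
python3 -c "
from h import *
plan(.496,.434,.2,4,36);print(manip.get_state()['qpos'])"
```

```text
t6.92 ang 3.08 tilt [0.0775 0.0018] F [-0.1 -0.5 -0.4] M [-0.01  0.06  0.01] w 0.0606 pos [0.4968 0.43   0.2328] rows 1
[[[np.float64(-0.6),np.float64(-4.1),np.float64(32.8)],-0.9]]
[ 0.63233907  0.36727275  1.36753785 -0.04554461  1.34336677  0.58759507]
```

carry_out([
  [[0,0,0],7],
  [[0,0,0],7],
  [[0,0,0],7],
  [[0,0,0],-7],
  [[0,0,0],-7],
  [[0,0,0],-7],
])

```text
clock: 7.42
position: [0.4968, 0.4294, 0.2328]
ee_rot: [0.0, 0.999, 0.022, 0.039]
contact_force: [0.2, 0.4, 0.5]
width: 0.06
```

```bash
python3 -c "
from h import *
plan(.496,.434,.2,4,36);print(manip.get_state()['qpos'])"
```

```text
t7.42 ang 2.58 tilt [0.0774 0.0017] F [0.2 0.4 0.5] M [0.01 0.08 0.09] w 0.0600 pos [0.4968 0.4294 0.2328] rows 1
[[[np.float64(-0.6),np.float64(-4.6),np.float64(32.8)],-1.4]]
[ 0.63158393  0.36679643  1.36818346 -0.04552125  1.34332616  0.59547237]
```

carry_out([
  [[0,0,-40],0],
  [[0,0,-40],0],
  [[0,0,-40],0],
  [[0,0,0],0],
  [[0,0,0],0],
])

```text
clock: 7.83
position: [0.4856, 0.4277, 0.3529]
ee_rot: [0.003, 0.999, 0.025, 0.035]
contact_force: [0.8, -1.1, -1.3]
width: 0.0598
```

```bash
python3 -c "
from h import *
plan(.496,.434,.2,4,36)"
```

```text
t7.83 ang 2.86 tilt [ 0.0691 -0.0043] F [ 0.8 -1.1 -1.3] M [ 0.05  0.01 -0.01] w 0.0598 pos [0.4856 0.4277 0.3529] rows 5
[[[2,-1,31],-0.2],[[2,-1,31],-0.2],[[2,-1,31],-0.2],[[2,-1,31],-0.2],[[2,-1,31],-0.2]]
```

carry_out([
  [[0,0,10],0],
  [[0,0,10],0],
  [[0,0,10],0],
  [[0,0,10],0],
  [[0,0,10],0],
  [[0,0,10],0],
  [[0,0,10],0],
  [[0,0,10],0],
  [[0,0,10],0],
  [[0,0,10],0],
])

```text
clock: 8.67
position: [0.4874, 0.4224, 0.23]
ee_rot: [0.009, 0.999, 0.025, 0.026]
contact_force: [0.9, 0.4, -0.7]
width: 0.06
```

```bash
python3 -c "
from h import *
plan(.496,.434,.2,4,36)"
```

```text
t8.67 ang 2.86 tilt [ 0.0518 -0.0168] F [ 0.9  0.4 -0.7] M [ 0.02 -0.01 -0.02] w 0.0600 pos [0.4874 0.4224 0.23  ] rows 1
[[[np.float64(9.2),np.float64(-11.2),np.float64(30.0)],-1.1]]
```

carry_out([
  [[40,0,0],0],
  [[40,0,0],0],
  [[40,0,0],0],
  [[0,0,0],0],
  [[0,0,0],0],
])

```text
clock: 9.08
position: [0.601, 0.4228, 0.2153]
ee_rot: [0.017, 0.999, 0.026, 0.012]
contact_force: [-0.7, -0.2, -0.9]
width: 0.0603
```

```bash
python3 -c "
from h import *
plan(.496,.434,.2,4,36)"
```

```text
t9.08 ang 3.01 tilt [ 0.0241 -0.0336] F [-0.7 -0.2 -0.9] M [-0.01  0.04 -0.01] w 0.0603 pos [0.601  0.4228 0.2153] rows 3
[[[-35,-6,5],-0.3],[[-35,-6,5],-0.3],[[-35,-6,5],-0.3]]
```

carry_out([
  [[-12,0,0],0],
  [[-12,0,0],0],
  [[-12,0,0],0],
  [[-12,0,0],0],
  [[-12,0,0],0],
  [[-12,0,0],0],
  [[-12,0,0],0],
  [[-12,0,0],0],
  [[-12,0,0],0],
  [[-12,0,0],0],
])

```text
clock: 9.92
position: [0.4692, 0.4121, 0.2004]
ee_rot: [0.021, 0.999, 0.026, 0.005]
contact_force: [-1.2, -0.3, -0.3]
width: 0.0597
```

```bash
python3 -c "
from h import *
plan(.496,.434,.2,4,36)"
```

```text
t9.92 ang 2.94 tilt [ 0.012  -0.0416] F [-1.2 -0.3 -0.3] M [ 0.01 -0.03 -0.02] w 0.0597 pos [0.4692 0.4121 0.2004] rows 1
[[[np.float64(27.9),np.float64(-20.5),np.float64(0.4)],-1.1]]
```

carry_out([
  [[0,40,0],0],
  [[0,40,0],0],
  [[0,40,0],0],
  [[0,0,0],0],
  [[0,0,0],0],
])

```text
clock: 10.33
position: [0.4646, 0.2895, 0.2017]
ee_rot: [0.021, 0.999, 0.03, 0.003]
contact_force: [-0.6, -0.6, 0.5]
width: 0.0603
```

```bash
python3 -c "
from h import *
plan(.496,.434,.2,4,36)"
```

```text
t10.33 ang 3.50 tilt [ 0.0068 -0.0425] F [-0.6 -0.6  0.5] M [0.04 0.   0.02] w 0.0603 pos [0.4646 0.2895 0.2017] rows 5
[[[8,-28,0],-0.1],[[8,-28,0],-0.1],[[8,-28,0],-0.1],[[8,-28,0],-0.1],[[8,-28,0],-0.1]]
```

carry_out([
  [[0,-40,0],0],
  [[0,-40,0],0],
  [[0,-40,0],0],
  [[0,-20,0],0],
  [[0,0,0],0],
  [[0,0,0],0],
])

```text
clock: 10.83
position: [0.452, 0.4352, 0.1932]
ee_rot: [0.021, 0.999, 0.029, 0.002]
contact_force: [0.2, -0.4, 0.4]
width: 0.06
```

```bash
python3 -c "
from h import *
plan(.496,.434,.2,4,36)"
```

```text
t10.83 ang 3.35 tilt [ 0.0062 -0.0423] F [ 0.2 -0.4  0.4] M [0.03 0.03 0.04] w 0.0600 pos [0.452  0.4352 0.1932] rows 2
[[[22,2,-3],-0.3],[[22,2,-3],-0.3]]
```

carry_out([
  [[20,0,25],0],
  [[22,0,25],0],
  [[2,2,30],0],
  [[0,0,30],0],
  [[0,0,30],0],
  [[0,0,0],0],
  [[0,0,0],0],
])

```text
clock: 11.42
position: [0.4975, 0.4279, 0.0513]
ee_rot: [0.021, 0.999, 0.031, 0.005]
contact_force: [-0.2, 1.0, 0.5]
width: 0.0602
```

Run:
```python
from h import *
plan(.496,.434,.006,4,36)
s=manip.get_image("side")
A=cv2.resize(s["frame"][320:470,200:330],None,fx=4,fy=4,interpolation=2);cv2.imwrite("pics/s2.png",A)
```

```text
t11.42 ang 3.51 tilt [ 0.0105 -0.0415] F [-0.2  1.   0.5] M [ 0.07 -0.02  0.05] w 0.0602 pos [0.4975 0.4279 0.0513] rows 2
[[[-1,-3,23],-0.2],[[-1,-3,23],-0.2]]
```

View pics/s2.png

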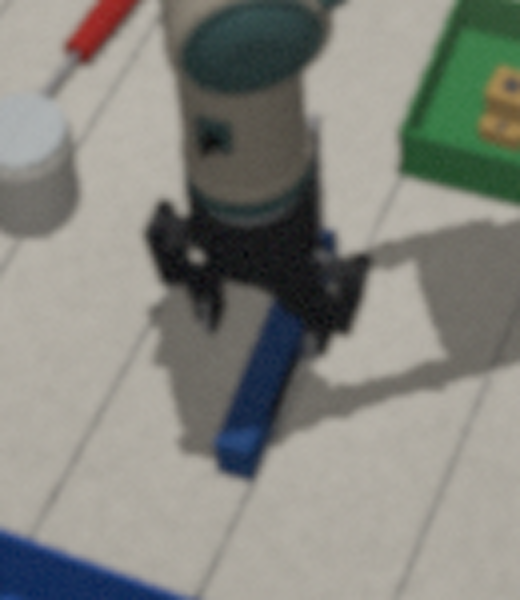

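Side view: the fingers straddle the stock, with tips at crop (210,318) and (318,345) and the stock between them. I'll descend and grip.

carry_out([
  [[0,-4,22],0],
  [[0,-3,18],0],
  [[0,0,4],0],
  [[0,0,0],0],
])

```text
clock: 11.8
position: [0.5013, 0.4353, 0.0154]
ee_rot: [0.018, 0.999, 0.03, 0.01]
contact_force: [-0.4, 0.5, 0.5]
width: 0.06
```

```bash
python3 -c "
from h import *
plan(.496,.434,.004,4,36)"
```

```text
t11.80 ang 3.49 tilt [ 0.0211 -0.0344] F [-0.4  0.5  0.5] M [-0.01  0.01 -0.02] w 0.0600 pos [0.5013 0.4353 0.0154] rows 1
[[[np.float64(-5.3),np.float64(1.0),np.float64(11.4)],-0.5]]
```

carry_out([
  [[-5,0,9],0],
  [[-2,0,3],0],
  [[0,0,0],0],
])

```text
clock: 12.05
position: [0.4963, 0.436, 0.0076]
ee_rot: [0.015, 0.999, 0.03, 0.013]
contact_force: [0.1, -0.0, -0.1]
width: 0.0601
```

carry_out([
  [[0,0,0],0],
  [[0,0,0],0],
  [[0,0,0],0],
  [[0,0,0],0],
  [[0,0,0],0],
  [[0,0,0],0],
], fingers=0, squeeze=70)

```text
clock: 12.55
position: [0.4969, 0.4367, 0.01]
ee_rot: [0.014, 0.999, 0.03, 0.015]
contact_force: [-0.5, 0.6, 0.9]
width: 0.0225
```

```bash
python3 -c "
from h import *
plan(.496,.434,.15,4,36)"
```

```text
t12.55 ang 3.51 tilt [ 0.0304 -0.0277] F [-0.5  0.6  0.9] M [ 0.01  0.04 -0.01] w 0.0225 pos [0.4969 0.4367 0.01  ] rows 4
[[[0,1,-35],-0.1],[[0,1,-35],-0.1],[[0,1,-35],-0.1],[[0,1,-35],-0.1]]
```

carry_out([
  [[0,0,-10],0],
  [[0,0,-20],0],
  [[0,0,-30],0],
  [[0,0,-30],0],
  [[0,0,-30],0],
  [[0,0,-20],0],
  [[0,0,0],0],
])

```text
clock: 13.13
position: [0.4886, 0.4383, 0.151]
ee_rot: [0.018, 0.999, 0.03, 0.008]
contact_force: [1.3, -0.0, -3.3]
width: 0.0224
```

```bash
python3 -c "
from h import *
plan(.6645,-.01,.17,-9.3,28)"
```

```text
t13.13 ang 3.42 tilt [ 0.0162 -0.0359] F [ 1.3 -0.  -3.3] M [ 0.18  0.   -0.02] w 0.0224 pos [0.4886 0.4383 0.151 ] rows 18
[[[8,25,-1],0.7],[[9,25,-1],0.7],[[9,25,-1],0.7],[[9,25,-1],0.7],[[10,25,-1],0.7],[[10,25,-1],0.7],[[10,25,-1],0.7],[[10,25,-1],0.7],[[11,25,-1],0.7],[[11,24,-1],0.7],[[11,24,-1],0.7],[[12,24,-1],0.7],[[12,24,-1],0.7],[[12,24,-1],0.7],[[13,24,-1],0.7],[[13,23,-1],0.7],[[13,23,-1],0.7],[[13,23,-1],0.7]]
```

carry_out([
  [[8,25,-1],0.7],
  [[9,25,-1],0.7],
  [[9,25,-1],0.7],
  [[9,25,-1],0.7],
  [[10,25,-1],0.7],
  [[10,25,-1],0.7],
  [[10,25,-1],0.7],
  [[10,25,-1],0.7],
  [[11,25,-1],0.7],
])

```text
clock: 13.88
position: [0.5704, 0.2105, 0.1578]
ee_rot: [0.018, 1.0, -0.023, -0.0]
contact_force: [0.5, 0.1, -3.1]
width: 0.0226
```

carry_out([
  [[11,24,-1],0.7],
  [[11,24,-1],0.7],
  [[12,24,-1],0.7],
  [[12,24,-1],0.7],
  [[12,24,-1],0.7],
  [[13,24,-1],0.7],
  [[13,23,-1],0.7],
  [[0,0,0],0],
  [[0,0,0],0],
])

```text
clock: 14.63
position: [0.6347, 0.0209, 0.1546]
ee_rot: [0.02, 0.997, -0.072, -0.012]
contact_force: [-0.5, 0.6, -4.4]
width: 0.0224
```

```bash
python3 -c "
from h import *
plan(.6645,-.018,.10,-9.3,20)"
```

```text
t14.63 ang -8.27 tilt [-0.0277 -0.0375] F [-0.5  0.6 -4.4] M [ 0.24 -0.01  0.04] w 0.0224 pos [0.6347 0.0209 0.1546] rows 4
[[[9,9,14],0.3],[[9,9,14],0.3],[[9,8,14],0.3],[[9,8,14],0.3]]
```

carry_out([
  [[9,9,14],0.3],
  [[9,9,14],0.3],
  [[9,8,14],0.3],
  [[7,8,14],0.3],
  [[0,0,0],0],
  [[0,0,0],0],
])

```text
clock: 15.13
position: [0.6607, -0.0215, 0.0871]
ee_rot: [0.019, 0.996, -0.082, -0.017]
contact_force: [1.5, -0.1, -3.2]
width: 0.0227
```

Run:
```python
from h import *
import pickle
plan(.6645,-.018,.07,-9.3,20)
t=manip.get_image("top");s=manip.get_image("side")
pickle.dump((t,s),open("p1.pkl","wb"))
A=np.zeros((600,800,3),np.uint8)
A[:400,:400]=cv2.resize(t["frame"][155:255,285:385],None,fx=4,fy=4,interpolation=2)
A[:600,400:]=cv2.resize(s["frame"][180:330,230:330],None,fx=4,fy=4,interpolation=2)
cv2.imwrite("pics/p1.png",A)
```

```text
t15.13 ang -9.44 tilt [-0.0371 -0.0357] F [ 1.5 -0.1 -3.2] M [ 0.18 -0.04  0.01] w 0.0227 pos [ 0.6607 -0.0215  0.0871] rows 1
[[[np.float64(3.2),np.float64(-4.1),np.float64(17.1)],-0.1]]
```

View pics/p1.png

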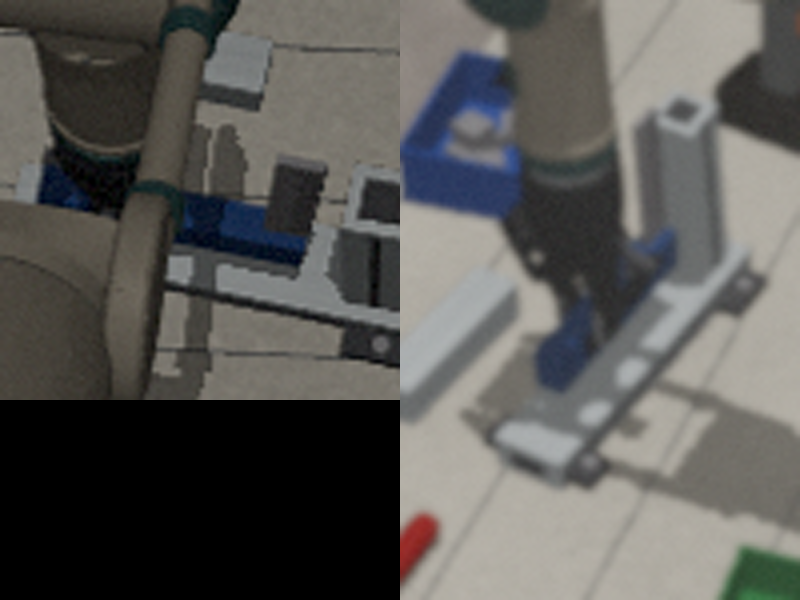

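The square hangs over the rail: the blade end (top view crop 300,190) is about 35 mm clear of the stud. The tool tilt in roll is off by about −0.04 to −0.06, so I'll work it back.

carry_out([
  [[-40,0,-10],0],
  [[-40,0,-10],0],
  [[-40,0,-10],0],
  [[0,0,0],0],
  [[0,0,0],0],
])

```text
clock: 15.65
position: [0.5392, 0.0029, 0.1213]
ee_rot: [0.019, 0.996, -0.08, -0.016]
contact_force: [1.4, -0.2, -3.7]
width: 0.0227
```

```bash
python3 -c "
from h import *
plan(.6645,-.018,.1,-9.3,12)"
```

```text
t15.65 ang -9.24 tilt [-0.0355 -0.0347] F [ 1.4 -0.2 -3.7] M [ 0.14 -0.2  -0.01] w 0.0227 pos [0.5392 0.0029 0.1213] rows 11
[[[12,0,2],0.0],[[12,0,2],0.0],[[12,0,2],0.0],[[12,0,2],0.0],[[12,0,2],0.0],[[12,0,2],0.0],[[12,0,2],0.0],[[12,0,2],0.0],[[12,0,2],0.0],[[12,0,2],0.0],[[12,0,2],0.0]]
```

carry_out([
  [[12,0,0],0],
  [[12,0,0],0],
  [[12,0,0],0],
  [[12,0,0],0],
  [[12,0,0],0],
  [[12,0,0],0],
  [[12,0,0],0],
  [[12,0,0],0],
  [[12,0,0],0],
])

```text
clock: 16.4
position: [0.6639, -0.014, 0.1224]
ee_rot: [0.018, 0.997, -0.079, -0.009]
contact_force: [0.8, 0.3, -3.6]
width: 0.0228
```

```bash
python3 -c "
from h import *
plan(.6645,-.018,.1,-9.3,12)"
```

```text
t16.40 ang -9.04 tilt [-0.0204 -0.0351] F [ 0.8  0.3 -3.6] M [ 0.18 -0.05 -0.04] w 0.0228 pos [ 0.6639 -0.014   0.1224] rows 2
[[[1,2,11],0.1],[[1,2,11],0.1]]
```

carry_out([
  [[-40,0,0],0],
  [[-40,0,0],0],
  [[-40,0,0],0],
  [[0,0,0],0],
  [[12,0,0],0],
  [[12,0,0],0],
  [[12,0,0],0],
  [[12,0,0],0],
  [[12,0,0],0],
  [[12,0,0],0],
])

```text
clock: 17.23
position: [0.6431, -0.01, 0.1153]
ee_rot: [0.018, 0.997, -0.079, -0.003]
contact_force: [-0.1, 0.3, -4.3]
width: 0.0227
```

carry_out([
  [[12,0,0],0],
  [[12,0,0],0],
  [[12,0,0],0],
  [[12,0,0],0],
])

```text
clock: 17.57
position: [0.7091, -0.0207, 0.115]
ee_rot: [0.019, 0.997, -0.08, 0.004]
contact_force: [-0.5, -0.6, -5.3]
width: 0.0226
```

carry_out([
  [[-40,0,0],0],
  [[-40,0,0],0],
  [[-40,0,0],0],
  [[0,0,0],0],
  [[12,0,0],0],
  [[12,0,0],0],
  [[12,0,0],0],
  [[12,0,0],0],
  [[12,0,0],0],
  [[12,0,0],0],
])

```text
clock: 18.4
position: [0.6989, -0.0199, 0.1064]
ee_rot: [0.019, 0.996, -0.081, 0.014]
contact_force: [0.4, -0.4, -3.8]
width: 0.0229
```

carry_out([
  [[12,0,0],0],
  [[12,0,0],0],
  [[12,0,0],0],
  [[0,0,0],0],
])

```text
clock: 18.73
position: [0.7566, -0.0299, 0.1076]
ee_rot: [0.019, 0.996, -0.082, 0.023]
contact_force: [1.3, 0.6, -4.2]
width: 0.0228
```

```bash
python3 -c "
from h import *
plan(.6645,-.018,.07,-9.3,12)"
```

```text
t18.73 ang -9.31 tilt [ 0.0422 -0.0422] F [ 1.3  0.6 -4.2] M [ 0.19 -0.06 -0.01] w 0.0228 pos [ 0.7566 -0.0299  0.1076] rows 9
[[[-10,0,4],-0.0],[[-10,0,4],-0.0],[[-10,0,4],-0.0],[[-10,0,4],-0.0],[[-10,0,4],-0.0],[[-10,0,4],-0.0],[[-10,0,4],-0.0],[[-10,0,4],-0.0],[[-10,0,4],-0.0]]
```

carry_out([
  [[-10,0,0],0],
  [[-10,0,0],0],
  [[-10,0,2],0],
  [[-10,0,4],0],
  [[-10,0,4],0],
  [[-10,0,4],0],
  [[-10,0,4],0],
  [[-8,0,4],0],
  [[0,0,0],0],
])

```text
clock: 19.48
position: [0.6725, -0.017, 0.0789]
ee_rot: [0.019, 0.996, -0.082, 0.019]
contact_force: [-0.4, 0.2, -2.9]
width: 0.023
```

Run:
```python
from h import *
import pickle
plan(.6645,-.018,.05,-9.3,12)
t=manip.get_image("top");s=manip.get_image("side")
pickle.dump((t,s),open("p2.pkl","wb"))
# blade/heel: crop
A=np.zeros((600,800,3),np.uint8)
A[:480,:400]=cv2.resize(t["frame"][180:240,330:380],None,fx=8,fy=8,interpolation=2)
A[:600,400:]=cv2.resize(s["frame"][190:290,255:322],None,fx=6,fy=6,interpolation=2)[:, :400]
cv2.imwrite("pics/p2.png",A)
```

```text
t19.48 ang -9.35 tilt [ 0.0353 -0.0412] F [-0.4  0.2 -2.9] M [0.13 0.07 0.04] w 0.0230 pos [ 0.6725 -0.017   0.0789] rows 3
[[[-3,1,10],-0.0],[[-3,1,10],-0.0],[[-3,1,10],-0.0]]
```

View pics/p2.png

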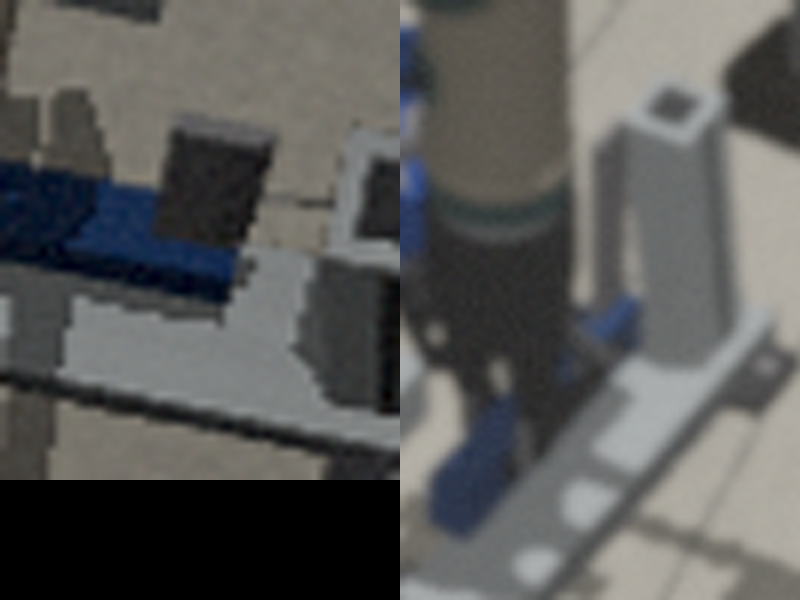

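Run:
```python
from h import *
import pickle
t,s=pickle.load(open("p2.pkl","rb"))
b=.069
f=lambda u,v,z:onz(t,330+u/8,180+v/8,z).round(4)
print("tip outer mid",f(274,134,b+.151),"tip inner mid",f(178,122,b+.151))
print("heel near bottom",f(222,300,b),"heel near top",f(238,262,b+.034))
print("stock near top edge far",f(0,243,b+.034), "bottom",f(0,263,b))
ex=np.array([.1616,.9869]);ey=np.array([-.9869,.1616]);C=np.array([.641,-.1666])
for n,p in (("tip",f(274,134,b+.151)),("heelbot",f(222,300,b)),("heeltop",f(238,262,b+.034)),("studtop",f(335,190,.199)),("grip",np.array([.6725,-.017]))):
    d=p[:2]-C;print(n,(d@ex).round(4),(d@ey).round(4))
```

```text
tip outer mid [ 0.6534 -0.1289  0.22  ] tip inner mid [ 0.6556 -0.102   0.22  ]
heel near bottom [ 0.6449 -0.1264  0.069 ] heel near top [ 0.6483 -0.1286  0.103 ]
stock near top edge far [ 0.6509 -0.0541  0.103 ] bottom [ 0.6538 -0.0545  0.069 ]
tip 0.0392 -0.0061
heelbot 0.0403 0.0026
heeltop 0.0387 -0.0011
studtop 0.0184 -0.0002
grip 0.1527 -0.0069
```

carry_out([
  [[-3,0,8],0],
  [[-3,0,8],0],
  [[-2,0,8],0],
  [[0,0,5],0],
  [[0,0,0],0],
])

```text
clock: 20.0
position: [0.671, -0.0178, 0.0498]
ee_rot: [0.019, 0.996, -0.082, 0.025]
contact_force: [-0.0, 0.4, -3.7]
width: 0.0227
```

```bash
cat >> h.py <<'E'
def st(gx=0):
    s=manip.get_state();p=np.array(s["position"]);C=np.array([.641,-.1666])
    ex=np.array([.1616,.9869]);ey=np.array([-.9869,.1616]);d=p[:2]-C
    F=s["contact_force"];print("frame x %.4f y %.4f z %.4f"%(d@ex,d@ey,p[2]),"Fx %.1f Fy %.1f Fz %.1f"%(F[:2]@ex,F[:2]@ey,F[2]))
E
python3 -c "
from h import *
st();plan(.6645,-.018,.05,-9.3,12)"
```

```text
frame x 0.1517 y -0.0055 z 0.0498 Fx 0.3 Fy 0.1 Fz -3.7
t20.00 ang -9.34 tilt [ 0.0458 -0.0426] F [-0.   0.4 -3.7] M [ 0.18  0.   -0.03] w 0.0227 pos [ 0.671  -0.0178  0.0498] rows 1
[[[np.float64(-6.4),np.float64(1.2),np.float64(-0.2)],-0.0]]
```

carry_out([
  [[-8,0,0],0],
  [[-3,0,2],0],
  [[0,0,4],0],
  [[0,0,4],0],
  [[0,0,3],0],
  [[0,0,3],0],
])

```text
clock: 20.5
position: [0.66, -0.0165, 0.0402]
ee_rot: [0.019, 0.996, -0.082, 0.025]
contact_force: [-6.5, 1.0, 12.2]
width: 0.0225
```

```bash
python3 -c "
from h import *
st();plan(.6645,-.018,.05,-9.3,12)"
```

```text
frame x 0.1513 y 0.0055 z 0.0402 Fx -0.1 Fy 6.6 Fz 12.2
t20.50 ang -9.37 tilt [ 0.0474 -0.0429] F [-6.5  1.  12.2] M [0.38 1.08 0.08] w 0.0225 pos [ 0.66   -0.0165  0.0402] rows 1
[[[np.float64(4.7),np.float64(0.8),np.float64(-9.8)],-0.1]]
```

carry_out([
  [[0,0,3],0],
  [[0,0,3],0],
  [[0,0,3],0],
  [[0,0,3],0],
  [[0,0,3],0],
  [[0,0,3],0],
  [[0,0,3],0],
  [[0,0,3],0],
])

```text
clock: 21.17
position: [0.6599, -0.0165, 0.0404]
ee_rot: [0.02, 0.996, -0.082, 0.03]
contact_force: [-6.7, 0.5, 12.2]
width: 0.0228
```

```bash
python3 -c "
from h import *
st();plan(.6645,-.018,.05,-9.3,12)"
```

```text
frame x 0.1512 y 0.0056 z 0.0404 Fx -0.6 Fy 6.7 Fz 12.2
t21.17 ang -9.38 tilt [ 0.0559 -0.0441] F [-6.7  0.5 12.2] M [ 0.36  1.08 -0.08] w 0.0228 pos [ 0.6599 -0.0165  0.0404] rows 1
[[[np.float64(4.8),np.float64(0.8),np.float64(-9.6)],-0.1]]
```

carry_out([
  [[0,0,0],0],
  [[0,0,0],0],
  [[0,0,0],0],
  [[0,0,0],0],
  [[0,0,-8],0],
  [[0,0,-15],0],
  [[0,0,-25],0],
  [[0,0,-25],0],
  [[0,0,-20],0],
], fingers=60)

```text
clock: 21.92
position: [0.6544, -0.0128, 0.1353]
ee_rot: [0.02, 0.996, -0.082, 0.029]
contact_force: [0.2, 0.1, -0.3]
width: 0.0599
```

carry_out([
  [[40,0,0],0],
  [[40,0,0],0],
  [[40,0,0],0],
  [[0,0,0],0],
  [[0,0,0],0],
])

```text
clock: 22.33
position: [0.7773, -0.0324, 0.1517]
ee_rot: [0.021, 0.996, -0.081, 0.033]
contact_force: [0.3, 0.7, 0.2]
width: 0.0601
```

```bash
python3 -c "
from h import *
st();plan(.6599,-.0165,.13,-9.3,12)"
```

```text
frame x 0.1545 y -0.1128 z 0.1517 Fx 0.8 Fy -0.2 Fz 0.2
t22.33 ang -9.28 tilt [ 0.0632 -0.0463] F [0.3 0.7 0.2] M [ 0.03  0.08 -0.06] w 0.0601 pos [ 0.7773 -0.0324  0.1517] rows 11
[[[-11,0,2],0.0],[[-11,0,2],0.0],[[-11,0,2],0.0],[[-11,0,2],0.0],[[-11,0,2],0.0],[[-11,0,2],0.0],[[-11,0,2],0.0],[[-11,0,2],0.0],[[-11,0,2],0.0],[[-11,0,2],0.0],[[-11,0,2],0.0]]
```

carry_out([
  [[-14,0,0],0],
  [[-14,0,0],0],
  [[-14,0,0],0],
  [[-14,0,0],0],
  [[-14,0,0],0],
  [[-14,0,0],0],
  [[-14,0,0],0],
  [[-14,0,0],0],
  [[-14,0,0],0],
  [[-14,0,0],0],
])

```text
clock: 23.17
position: [0.6281, -0.0087, 0.1398]
ee_rot: [0.021, 0.996, -0.082, 0.032]
contact_force: [0.2, 0.2, 0.3]
width: 0.0599
```

```bash
python3 -c "
from h import *
st();plan(.6599,-.0165,.13,-9.3,12)"
```

```text
frame x 0.1537 y 0.0383 z 0.1398 Fx 0.3 Fy -0.2 Fz 0.3
t23.17 ang -9.30 tilt [ 0.0599 -0.0466] F [0.2 0.2 0.3] M [-0.03  0.02 -0.09] w 0.0599 pos [ 0.6281 -0.0087  0.1398] rows 3
[[[11,1,3],-0.0],[[11,1,3],-0.0],[[11,1,3],-0.0]]
```

carry_out([
  [[-14,0,0],0],
  [[-14,0,0],0],
  [[-14,0,0],0],
  [[-14,0,0],0],
  [[-14,0,0],0],
  [[-14,0,0],0],
  [[-14,0,0],0],
  [[-14,0,0],0],
  [[-14,0,0],0],
  [[-14,0,0],0],
])

```text
clock: 24.0
position: [0.4702, 0.0167, 0.1316]
ee_rot: [0.021, 0.996, -0.081, 0.03]
contact_force: [-0.4, 0.4, -0.1]
width: 0.0603
```

```bash
python3 -c "
from h import *
st();plan(.6599,-.0165,.13,-9.3,12)"
```

```text
frame x 0.1532 y 0.1982 z 0.1316 Fx 0.4 Fy 0.5 Fz -0.1
t24.00 ang -9.24 tilt [ 0.0561 -0.0464] F [-0.4  0.4 -0.1] M [ 0.   -0.01 -0.  ] w 0.0603 pos [0.4702 0.0167 0.1316] rows 17
[[[11,0,0],0.0],[[11,0,0],0.0],[[11,0,0],0.0],[[11,0,0],0.0],[[11,0,0],0.0],[[11,0,0],0.0],[[11,0,0],0.0],[[11,0,0],0.0],[[11,0,0],0.0],[[11,0,0],0.0],[[11,0,0],0.0],[[11,0,0],0.0],[[11,0,0],0.0],[[11,0,0],0.0],[[11,0,0],0.0],[[11,0,0],0.0],[[11,0,0],0.0]]
```

carry_out([
  [[0,-35,0],0],
  [[0,-35,0],0],
  [[0,-35,0],0],
  [[0,0,0],0],
  [[0,0,0],-7],
  [[0,0,0],-7],
  [[0,0,0],0],
])

```text
clock: 24.58
position: [0.4755, 0.1232, 0.1286]
ee_rot: [0.025, 0.998, 0.044, 0.025]
contact_force: [0.2, -0.9, -0.5]
width: 0.0599
```

```bash
python3 -c "
from h import *
st();plan(.6599,-.0165,.13,-9.3,12)"
```

```text
frame x 0.2593 y 0.2102 z 0.1286 Fx -0.8 Fy -0.3 Fz -0.5
t24.58 ang 5.17 tilt [ 0.0527 -0.0475] F [ 0.2 -0.9 -0.5] M [0.02 0.04 0.05] w 0.0599 pos [0.4755 0.1232 0.1286] rows 20
[[[9,8,0],0.7],[[9,8,0],0.7],[[9,8,0],0.7],[[9,7,0],0.7],[[9,7,0],0.7],[[9,7,0],0.7],[[9,7,0],0.7],[[9,7,0],0.7],[[9,7,0],0.7],[[9,7,0],0.7],[[9,7,0],0.7],[[10,7,0],0.7],[[10,6,0],0.7],[[10,6,0],0.7],[[10,6,0],0.7],[[10,6,0],0.7],[[10,6,0],0.7],[[10,6,0],0.7],[[10,6,0],0.7],[[10,6,0],0.7]]
```

carry_out([
  [[0,30,0],3.5],
  [[0,30,0],3.5],
  [[0,30,0],3.5],
  [[0,30,0],3.5],
  [[0,0,0],0],
])

```text
clock: 25.0
position: [0.4709, -0.0003, 0.1349]
ee_rot: [0.022, 0.995, -0.088, 0.029]
contact_force: [-0.8, 0.6, 0.1]
width: 0.06
```

```bash
python3 -c "
from h import *
st();plan(.6599,-.0165,.13,-9.3,12)"
```

```text
frame x 0.1367 y 0.1948 z 0.1349 Fx 0.5 Fy 0.9 Fz 0.1
t25.00 ang -10.02 tilt [ 0.0537 -0.0484] F [-0.8  0.6  0.1] M [0.02 0.05 0.02] w 0.0600 pos [ 4.709e-01 -3.000e-04  1.349e-01] rows 16
[[[12,-1,0],-0.0],[[12,-1,0],-0.0],[[12,-1,0],-0.0],[[12,-1,0],-0.0],[[12,-1,0],-0.0],[[12,-1,0],-0.0],[[12,-1,0],-0.0],[[12,-1,0],-0.0],[[12,-1,0],-0.0],[[12,-1,0],-0.0],[[12,-1,0],-0.0],[[12,-1,0],-0.0],[[12,-1,0],-0.0],[[12,-1,0],-0.0],[[12,-1,0],-0.0],[[12,-1,0],-0.0]]
```

carry_out([
  [[28,-2,2],0],
  [[28,-2,2],0],
  [[28,-2,2],0],
  [[28,-2,2],0],
  [[28,-2,2],0],
  [[28,-2,0],0],
  [[22,0,0],0],
  [[0,0,0],0],
  [[0,0,0],0],
], fingers=85)

```text
clock: 25.75
position: [0.6578, -0.0297, 0.1344]
ee_rot: [0.022, 0.994, -0.104, 0.026]
contact_force: [-0.6, 0.3, 0.2]
width: 0.085
```

```bash
python3 -c "
from h import *
st();plan(.6652,-.0186,.08,-9.3,40);plan(.6652,-.0186,.006,-9.3,40)"
```

```text
frame x 0.1379 y 0.0056 z 0.1344 Fx 0.2 Fy 0.6 Fz 0.2
t25.75 ang -11.90 tilt [ 0.0465 -0.0481] F [-0.6  0.3  0.2] M [0.   0.07 0.03] w 0.0850 pos [ 0.6578 -0.0297  0.1344] rows 2
[[[3,-6,27],-1.3],[[3,-6,27],-1.3]]
t25.75 ang -11.90 tilt [ 0.0465 -0.0481] F [-0.6  0.3  0.2] M [0.   0.07 0.03] w 0.0850 pos [ 0.6578 -0.0297  0.1344] rows 4
[[[1,-3,32],-0.6],[[1,-3,32],-0.6],[[1,-3,32],-0.6],[[1,-3,32],-0.6]]
```

carry_out([
  [[2,-6,27],-1.3],
  [[2,-6,25],-1.3],
  [[0,0,20],0],
  [[0,0,0],0],
  [[0,0,0],0],
])

```text
clock: 26.17
position: [0.663, -0.0215, 0.0624]
ee_rot: [0.022, 0.996, -0.084, 0.025]
contact_force: [0.1, 0.3, -0.4]
width: 0.0851
```

```bash
python3 -c "
from h import *
st();plan(.6652,-.0186,.006,-9.3,20)"
```

```text
frame x 0.1468 y 0.0018 z 0.0624 Fx 0.3 Fy -0.1 Fz -0.4
t26.17 ang -9.60 tilt [ 0.0458 -0.048 ] F [ 0.1  0.3 -0.4] M [ 0.11 -0.   -0.02] w 0.0851 pos [ 0.663  -0.0215  0.0624] rows 3
[[[1,-1,19],-0.1],[[1,-1,19],-0.1],[[1,-1,19],-0.1]]
```

carry_out([
  [[0,0,16],0],
  [[0,0,16],0],
  [[0,0,14],0],
  [[0,0,7],0],
  [[0,0,0],0],
])

```text
clock: 26.58
position: [0.6649, -0.0239, 0.0159]
ee_rot: [0.022, 0.996, -0.086, 0.028]
contact_force: [0.3, 0.0, 0.4]
width: 0.0848
```

```bash
python3 -c "
from h import *
st();plan(.6652,-.0186,.006,-9.3,20)"
```

```text
frame x 0.1447 y -0.0006 z 0.0159 Fx 0.1 Fy -0.3 Fz 0.4
t26.58 ang -9.80 tilt [ 0.0529 -0.049 ] F [0.3 0.  0.4] M [-0.01  0.01 -0.02] w 0.0848 pos [ 0.6649 -0.0239  0.0159] rows 1
[[[np.float64(-0.6),np.float64(-5.3),np.float64(9.9)],-0.5]]
```

carry_out([
  [[0,0,8],0],
  [[0,0,3],0],
  [[0,0,0],0],
])

```text
clock: 26.83
position: [0.6667, -0.0246, 0.0077]
ee_rot: [0.022, 0.996, -0.086, 0.031]
contact_force: [-0.8, -0.0, -0.0]
width: 0.085
```

carry_out([
  [[0,0,0],0],
  [[0,0,0],0],
  [[0,0,0],0],
  [[0,0,0],0],
  [[0,0,0],0],
  [[0,0,0],0],
  [[0,0,0],0],
  [[0,0,0],0],
  [[0,0,0],0],
  [[0,0,0],0],
], fingers=40, squeeze=60)

```text
clock: 27.67
position: [0.6654, -0.0244, 0.0095]
ee_rot: [0.022, 0.996, -0.086, 0.029]
contact_force: [-0.0, -0.2, -0.2]
width: 0.0585
```

```bash
python3 -c "
from h import *
st();plan(.6652,-.0186,.006,-9.3,20)"
```

```text
frame x 0.1443 y -0.0011 z 0.0095 Fx -0.2 Fy -0.0 Fz -0.2
t27.67 ang -9.84 tilt [ 0.0547 -0.0494] F [-0.  -0.2 -0.2] M [0.07 0.33 0.01] w 0.0585 pos [ 0.6654 -0.0244  0.0095] rows 1
[[[np.float64(-1.2),np.float64(-5.7),np.float64(3.5)],-0.5]]
```

carry_out([
  [[3,0,0],0],
  [[3,0,0],0],
  [[3,0,0],0],
  [[3,0,0],0],
  [[3,0,0],0],
  [[3,0,0],0],
  [[3,0,0],0],
  [[3,0,0],0],
  [[3,0,0],0],
  [[3,0,0],0],
], squeeze=120)

```text
clock: 28.5
position: [0.6652, -0.0243, 0.0094]
ee_rot: [0.023, 0.996, -0.085, 0.008]
contact_force: [-20.7, 2.8, 2.2]
width: 0.0572
```

```bash
python3 -c "
from h import *
st();plan(.6652,-.0186,.006,-9.3,20)"
```

```text
frame x 0.1444 y -0.0009 z 0.0094 Fx -0.6 Fy 20.9 Fz 2.2
t28.50 ang -9.67 tilt [ 0.0114 -0.0464] F [-20.7   2.8   2.2] M [-0.69 -3.75 -0.08] w 0.0572 pos [ 0.6652 -0.0243  0.0094] rows 1
[[[np.float64(-1.0),np.float64(-5.6),np.float64(3.4)],-0.4]]
```

carry_out([
  [[3,3,0],0],
  [[3,3,0],0],
  [[3,3,0],0],
  [[3,3,0],0],
  [[1,3,0],0],
  [[1,3,0],0],
  [[0,3,0],0],
  [[0,3,0],0],
  [[0,0,0],0],
  [[0,0,0],0],
])

```text
clock: 29.33
position: [0.6649, -0.0239, 0.0087]
ee_rot: [0.006, 0.996, -0.085, 0.005]
contact_force: [-3.2, 1.0, -1.3]
width: 0.0565
```

```bash
python3 -c "
from h import *
st();plan(.6652,-.0186,.006,-9.3,20)"
```

```text
frame x 0.1447 y -0.0005 z 0.0087 Fx 0.4 Fy 3.4 Fz -1.3
t29.33 ang -9.77 tilt [ 0.0094 -0.0135] F [-3.2  1.  -1.3] M [-1.07 -0.64 -0.47] w 0.0565 pos [ 0.6649 -0.0239  0.0087] rows 1
[[[np.float64(-0.6),np.float64(-5.2),np.float64(2.7)],-0.5]]
```

carry_out([
  [[0,0,0],0],
  [[0,0,0],0],
  [[0,0,0],0],
  [[0,-2,-10],0],
  [[0,-2,-10],0],
  [[0,-1,-9],0],
  [[0,0,0],0],
], fingers=70, squeeze=50)

```text
clock: 29.92
position: [0.6677, -0.0184, 0.0412]
ee_rot: [0.005, 0.996, -0.086, 0.007]
contact_force: [-0.3, -0.7, -0.7]
width: 0.0701
```

```bash
python3 -c "
from h import *
st();plan(.6652,-.0186,.037,-9.8,20)"
```

```text
frame x 0.1506 y -0.0024 z 0.0412 Fx -0.7 Fy 0.1 Fz -0.7
t29.92 ang -9.85 tilt [ 0.012  -0.0119] F [-0.3 -0.7 -0.7] M [-0.01  0.01  0.1 ] w 0.0701 pos [ 0.6677 -0.0184  0.0412] rows 1
[[[np.float64(-2.4),np.float64(0.6),np.float64(4.2)],-0.1]]
```

carry_out([
  [[-6,0,3],0],
  [[-2,0,2],0],
  [[0,0,0],0],
])

```text
clock: 30.17
position: [0.6605, -0.017, 0.0383]
ee_rot: [0.005, 0.996, -0.086, 0.009]
contact_force: [-0.4, -0.7, -0.7]
width: 0.0702
```

carry_out([
  [[0,0,0],0],
  [[0,0,0],0],
  [[0,0,0],0],
  [[0,0,0],0],
  [[0,0,0],0],
  [[0,0,0],0],
  [[0,0,0],0],
], fingers=0)

```text
clock: 30.75
position: [0.6599, -0.017, 0.0375]
ee_rot: [0.005, 0.996, -0.086, 0.008]
contact_force: [-0.1, -1.2, 1.5]
width: 0.0232
```

Run:
```python
from h import *
st();plan(.6652,-.0186,.037,-9.8,20)
t=manip.get_image("top");s=manip.get_image("side")
A=np.zeros((600,800,3),np.uint8)
A[:480,:400]=cv2.resize(t["frame"][180:240,330:380],None,fx=8,fy=8,interpolation=2)
A[:600,400:]=cv2.resize(s["frame"][190:290,255:322],None,fx=6,fy=6,interpolation=2)[:, :400]
cv2.imwrite("pics/p3.png",A)
```

```text
frame x 0.1507 y 0.0055 z 0.0375 Fx -1.2 Fy -0.1 Fz 1.5
t30.75 ang -9.84 tilt [ 0.0153 -0.0123] F [-0.1 -1.2  1.5] M [0.02 0.1  0.05] w 0.0232 pos [ 0.6599 -0.017   0.0375] rows 1
[[[np.float64(5.5),np.float64(0.6),np.float64(0.5)],-0.0]]
```

View pics/p3.png

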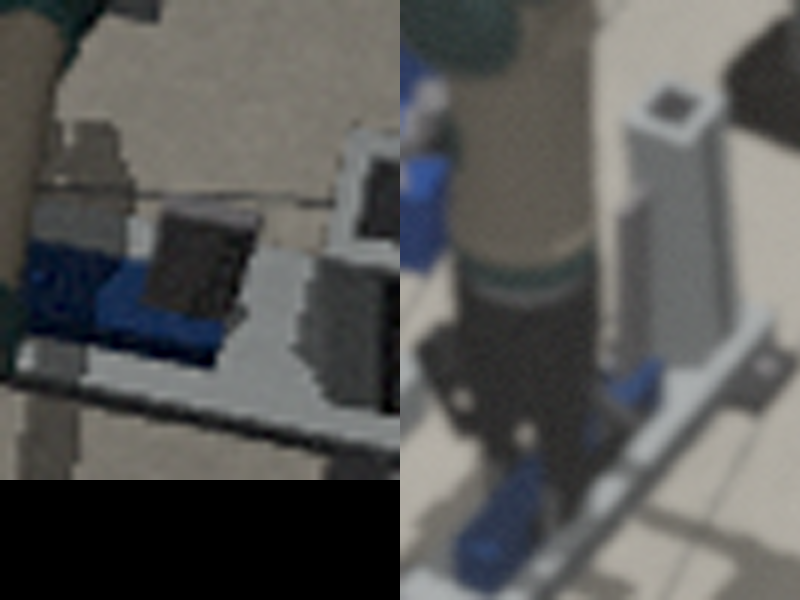

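Top view: the square stands on the rail, with the heel's near corner at crop (218,362) and the stud foot at crop x≈305. It's gripped at low tilt. Next I'll lift it slightly, centre it, and approach the stud.

carry_out([
  [[2,3,-3],0],
  [[2,4,0],0],
  [[2,4,0],0],
  [[1,4,0],0],
  [[0,0,0],0],
])

```text
clock: 31.27
position: [0.6619, -0.0342, 0.0374]
ee_rot: [0.005, 0.996, -0.086, 0.005]
contact_force: [0.0, -0.7, 0.3]
width: 0.0233
```

Run:
```python
from h import *
st();plan(.6652,-.0186,.037,-9.8,20)
t=manip.get_image("top")
ex=np.array([.1616,.9869]);ey=np.array([-.9869,.1616]);C=np.array([.641,-.1666])
for n,p in (("heelbot(before)",onz(t,330+218/8,180+362/8,.03)),("heel top",onz(t,330+238/8,180+318/8,.064)),("tip outer",onz(t,330+260/8,180+218/8,.181))):
    d=p[:2]-C;print(n,(d@ex).round(4),(d@ey).round(4))
```

```text
frame x 0.1341 y 0.0008 z 0.0374 Fx -0.7 Fy -0.1 Fz 0.3
t31.27 ang -9.83 tilt [ 0.0082 -0.0112] F [ 0.  -0.7  0.3] M [-0.16 -0.02  0.01] w 0.0233 pos [ 0.6619 -0.0342  0.0374] rows 1
[[[np.float64(0.6),np.float64(-15.9),np.float64(0.4)],-0.0]]
heelbot(before) 0.0366 0.0131
heel top 0.034 0.0061
tip outer 0.0372 0.0069
```

carry_out([
  [[0,3,0],0],
  [[0,3,0],0],
  [[0,3,0.5],0],
  [[0,3,0.5],0],
])

```text
clock: 31.65
position: [0.6606, -0.0437, 0.0374]
ee_rot: [0.003, 0.996, -0.086, 0.005]
contact_force: [-0.4, 5.2, -0.5]
width: 0.0231
```

```bash
python3 -c "
from h import *
st();plan(.6652,-.0186,.037,-9.8,20)"
```

```text
frame x 0.1245 y 0.0005 z 0.0374 Fx 5.0 Fy 1.3 Fz -0.5
t31.65 ang -9.91 tilt [ 0.0104 -0.0063] F [-0.4  5.2 -0.5] M [ 0.38  0.   -0.  ] w 0.0231 pos [ 0.6606 -0.0437  0.0374] rows 2
[[[0,-13,0],-0.1],[[0,-13,0],-0.1]]
```

carry_out([
  [[0,3,0.5],0],
  [[0,3,0.5],0],
  [[0,3,0.5],0],
])

```text
clock: 31.9
position: [0.6598, -0.0514, 0.0374]
ee_rot: [0.002, 0.996, -0.086, 0.007]
contact_force: [0.2, 5.2, 1.4]
width: 0.0234
```

```bash
python3 -c "
from h import *
st();plan(.6652,-.0186,.037,-9.8,20)"
```

```text
frame x 0.1167 y 0.0001 z 0.0374 Fx 5.2 Fy 0.6 Fz 1.4
t31.90 ang -9.90 tilt [ 0.0132 -0.0042] F [0.2 5.2 1.4] M [ 0.43  0.01 -0.06] w 0.0234 pos [ 0.6598 -0.0514  0.0374] rows 2
[[[0,-17,0],-0.1],[[0,-17,0],-0.1]]
```

carry_out([
  [[0,2,2],0],
  [[0,2,2],0],
  [[0,2,2],0],
])

```text
clock: 32.15
position: [0.6604, -0.0529, 0.0373]
ee_rot: [-0.003, 0.996, -0.087, 0.009]
contact_force: [0.2, 10.1, 9.0]
width: 0.0231
```

```bash
python3 -c "
from h import *
st();plan(.6652,-.0186,.037,-9.8,20)"
```

```text
frame x 0.1154 y -0.0008 z 0.0373 Fx 10.0 Fy 1.4 Fz 9.0
t32.15 ang -9.97 tilt [0.0186 0.0037] F [ 0.2 10.1  9. ] M [1.22 0.6  0.15] w 0.0231 pos [ 0.6604 -0.0529  0.0373] rows 2
[[[-1,-17,0],-0.1],[[-1,-17,0],-0.1]]
```

carry_out([
  [[0,2,2],0],
  [[0,2,2],0],
])

```text
clock: 32.32
position: [0.6606, -0.0531, 0.0373]
ee_rot: [-0.006, 0.996, -0.087, 0.01]
contact_force: [-0.7, 10.5, 8.9]
width: 0.0232
```

Run:
```python
from h import *
st();plan(.6652,-.0186,.037,-9.8,20)
t=manip.get_image("top");s=manip.get_image("side")
A=np.zeros((600,800,3),np.uint8)
A[:480,:400]=cv2.resize(t["frame"][180:240,340:390],None,fx=8,fy=8,interpolation=2)
A[:600,400:]=cv2.resize(s["frame"][190:290,255:322],None,fx=6,fy=6,interpolation=2)[:, :400]
cv2.imwrite("pics/p4.png",A)
```

```text
frame x 0.1152 y -0.0010 z 0.0373 Fx 10.3 Fy 2.4 Fz 8.9
t32.32 ang -9.97 tilt [0.0218 0.0093] F [-0.7 10.5  8.9] M [0.93 0.62 0.06] w 0.0232 pos [ 0.6606 -0.0531  0.0373] rows 2
[[[-1,-17,0],-0.1],[[-1,-17,0],-0.1]]
```

View pics/p4.png

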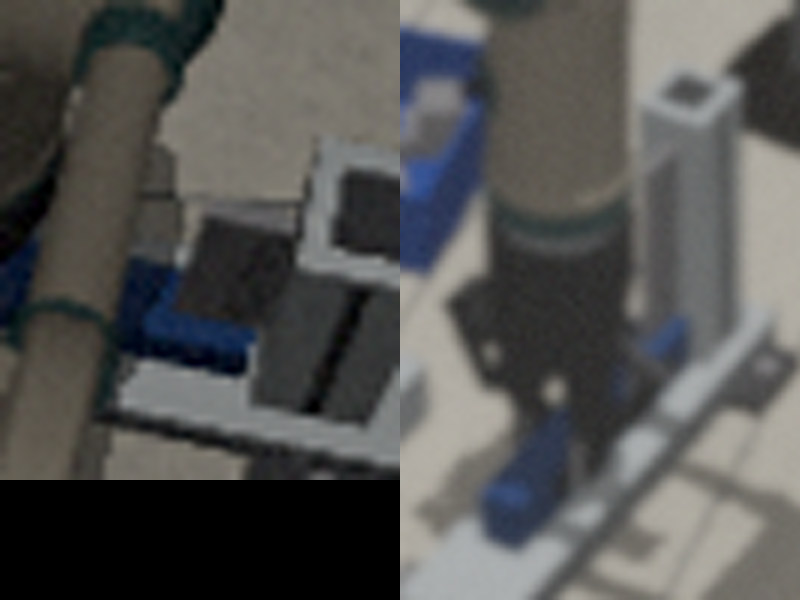

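Run:
```python
from h import *
t=manip.get_image("top");st()
ex=np.array([.1682,.9857]);ey=np.array([-.9857,.1682]);C=np.array([.641,-.1666])
for n,c,z in (("stud top near",(303,268),.2),("stud top far",(320,140),.2),("stud foot near",(250,402),.03),("heel bot near",(246,370),.03),("heel top near",(258,330),.064),("blade tip",(300,225),.181)):
    p=onz(t,340+c[0]/8,180+c[1]/8,z);d=p[:2]-C;print(n,(d@ex).round(4),(d@ey).round(4))
```

```text
frame x 0.1151 y -0.0011 z 0.0373 Fx 8.5 Fy 1.8 Fz 8.3
stud top near 0.0007 0.0198
stud top far 0.0032 -0.0184
stud foot near -0.0025 0.0188
heel bot near 0.0009 0.0084
heel top near 0.0017 0.0033
blade tip 0.0027 0.0018
```

The stud still leans about 0.026 and the heel is about 3 mm short, so it's stuck by friction. I'll slide it with less down-push, then press.

carry_out([
  [[0,4,0],0],
  [[0,4,0],0],
  [[0,4,0.5],0],
])

```text
clock: 32.72
position: [0.6605, -0.0574, 0.0389]
ee_rot: [-0.012, 0.996, -0.087, 0.013]
contact_force: [2.6, 18.4, 3.9]
width: 0.023
```

```bash
python3 -c "
from h import *
st();plan(.6652,-.0186,.037,-9.8,20)"
```

```text
frame x 0.1109 y -0.0016 z 0.0389 Fx 18.6 Fy 0.4 Fz 3.9
t32.72 ang -10.05 tilt [0.0273 0.0213] F [ 2.6 18.4  3.9] M [ 2.19 -0.28  0.21] w 0.0230 pos [ 0.6605 -0.0574  0.0389] rows 2
[[[-1,-20,1],-0.1],[[-1,-20,1],-0.1]]
```

carry_out([
  [[0,0.5,4],0],
  [[0,0.5,4],0],
  [[0,0.5,4],0],
])

```text
clock: 32.97
position: [0.6611, -0.057, 0.0373]
ee_rot: [-0.013, 0.996, -0.087, 0.015]
contact_force: [-5.6, 6.1, 20.4]
width: 0.0234
```

Run:
```python
from h import *
st();plan(.6652,-.0186,.037,-9.8,20)
t=manip.get_image("top");s=manip.get_image("side")
A=np.zeros((600,800,3),np.uint8)
A[:480,:400]=cv2.resize(t["frame"][180:240,340:390],None,fx=8,fy=8,interpolation=2)
A[:600,400:]=cv2.resize(s["frame"][190:290,260:327],None,fx=6,fy=6,interpolation=2)[:, :400]
cv2.imwrite("pics/p5.png",A)
```

```text
frame x 0.1114 y -0.0021 z 0.0373 Fx 5.2 Fy 6.5 Fz 20.4
t32.97 ang -9.97 tilt [0.0311 0.0232] F [-5.6  6.1 20.4] M [0.67 1.22 0.  ] w 0.0234 pos [ 0.6611 -0.057   0.0373] rows 2
[[[-1,-19,0],-0.1],[[-1,-19,0],-0.1]]
```

View pics/p5.png

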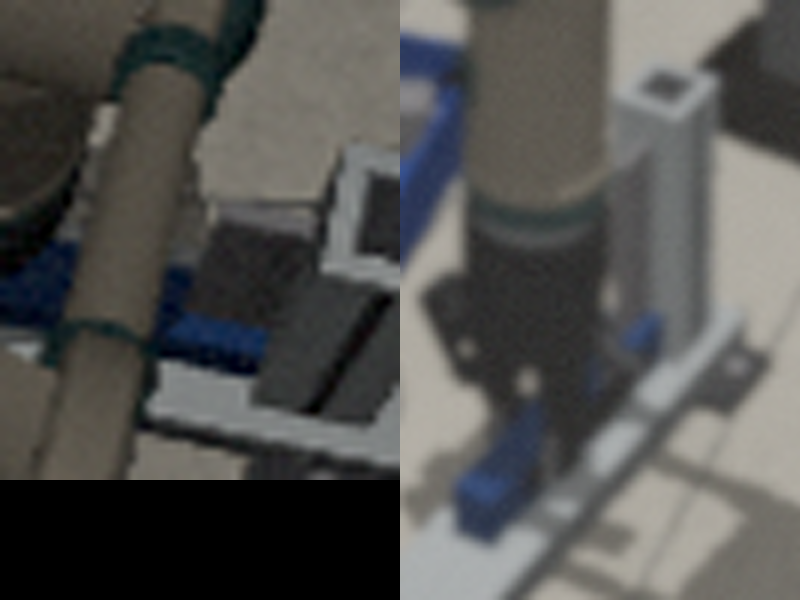

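carry_out([
  [[0,4,3],0],
  [[0,5,3],0],
], squeeze=28)

```text
clock: 33.23
position: [0.6612, -0.0571, 0.0373]
ee_rot: [-0.021, 0.996, -0.089, 0.017]
contact_force: [0.4, 21.0, 13.1]
width: 0.0234
```

Run:
```python
from h import *
st();plan(.6652,-.0186,.037,-9.8,20)
for k in range(4): t=manip.get_image("top")
st();plan(.6652,-.0186,.037,-9.8,20)
s=manip.get_image("side")
A=np.zeros((600,800,3),np.uint8)
A[:,:400]=cv2.resize(t["frame"][190:240,345:378],None,fx=12,fy=12,interpolation=2)[:,:400] if 0 else cv2.resize(t["frame"][190:240,350:383],(400,600),interpolation=2)
A[:,400:]=cv2.resize(s["frame"][195:257,285:326],(400,600),interpolation=2)
cv2.imwrite("pics/p6.png",A)
ex=np.array([.1682,.9857]);C=np.array([.641,-.1666])
for n,c,z in (("p5 stud top near",(322,275),.2),("p5 far",(343,146),.2),("p5 foot",(251,403),.03),("p5 heel bot",(264,373),.03)):
    p=onz(t,340+c[0]/8,180+c[1]/8,z);print(n,((p[:2]-C)@ex).round(4))
```

```text
frame x 0.1114 y -0.0023 z 0.0373 Fx 20.8 Fy 3.0 Fz 13.1
t33.23 ang -10.21 tilt [0.0374 0.0379] F [ 0.4 21.  13.1] M [2.56 0.29 0.32] w 0.0234 pos [ 0.6612 -0.0571  0.0373] rows 2
[[[-1,-19,0],-0.2],[[-1,-19,0],-0.2]]
frame x 0.1114 y -0.0023 z 0.0373 Fx 17.3 Fy 3.1 Fz 13.0
t33.43 ang -10.18 tilt [0.0372 0.0373] F [-0.3 17.6 13. ] M [2.3  0.43 0.25] w 0.0235 pos [ 0.6613 -0.0571  0.0373] rows 2
[[[-1,-19,0],-0.2],[[-1,-19,0],-0.2]]
p5 stud top near -0.0049
p5 far -0.0036
p5 foot -0.0029
p5 heel bot -0.0051
```

View pics/p6.png

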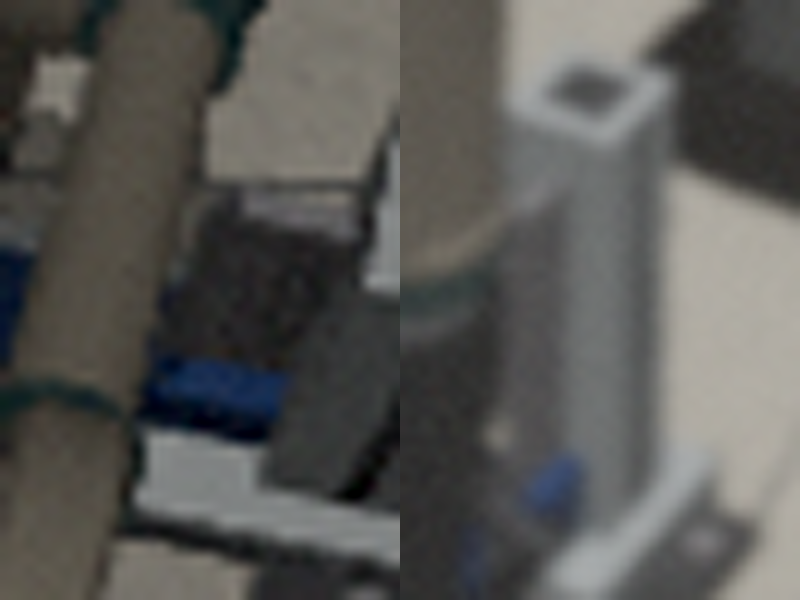

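Run:
```python
from h import *
st()
t=manip.get_image("top")
a=np.radians(80.2);ex=np.array([np.cos(a),np.sin(a)]);ey=np.array([-ex[1],ex[0]]);C=np.array([.641,-.1666])
g=t["frame"].astype(int)
f=lambda p:(((p[:2]-C)@ex).round(4),((p[:2]-C)@ey).round(4))
# steel/blue boundary (z .064) and top strip boundary (z .181), column profiles
for u in (366,368,370): print(u,[(v,*g[v,u]) for v in range(214,229)])
for u in (371,373,375,377): print(u,[(v,g[v,u].sum()//3) for v in range(202,216)])
for n,u,v,z in (("tip near",374.8,209.3,.181),("blade foot near",369.8,220,.064),("heel bot near",372.1,226.7,.03)):print(n,f(onz(t,u,v,z)))
```

```text
frame x 0.1114 y -0.0023 z 0.0373 Fx 17.0 Fy 2.8 Fz 13.7
366 [(214, np.int64(35), np.int64(35), np.int64(34)), (215, np.int64(35), np.int64(34), np.int64(33)), (216, np.int64(39), np.int64(37), np.int64(39)), (217, np.int64(38), np.int64(38), np.int64(37)), (218, np.int64(32), np.int64(32), np.int64(32)), (219, np.int64(40), np.int64(37), np.int64(35)), (220, np.int64(76), np.int64(36), np.int64(17)), (221, np.int64(79), np.int64(46), np.int64(26)), (222, np.int64(80), np.int64(47), np.int64(23)), (223, np.int64(47), np.int64(25), np.int64(10)), (224, np.int64(30), np.int64(17), np.int64(8)), (225, np.int64(20), np.int64(5), np.int64(1)), (226, np.int64(102), np.int64(99), np.int64(94)), (227, np.int64(131), np.int64(131), np.int64(127)), (228, np.int64(132), np.int64(133), np.int64(130))]
368 [(214, np.int64(36), np.int64(36), np.int64(34)), (215, np.int64(40), np.int64(38), np.int64(39)), (216, np.int64(31), np.int64(26), np.int64(29)), (217, np.int64(36), np.int64(34), np.int64(36)), (218, np.int64(36), np.int64(34), np.int64(35)), (219, np.int64(42), np.int64(41), np.int64(42)), 
[... 1859 characters left out ...]
), (205, np.int64(74)), (206, np.int64(102)), (207, np.int64(97)), (208, np.int64(95)), (209, np.int64(54)), (210, np.int64(35)), (211, np.int64(35)), (212, np.int64(27)), (213, np.int64(37)), (214, np.int64(29)), (215, np.int64(24))]
377 [(202, np.int64(117)), (203, np.int64(118)), (204, np.int64(119)), (205, np.int64(76)), (206, np.int64(115)), (207, np.int64(97)), (208, np.int64(91)), (209, np.int64(76)), (210, np.int64(39)), (211, np.int64(27)), (212, np.int64(35)), (213, np.int64(36)), (214, np.int64(39)), (215, np.int64(46))]
tip near (np.float64(0.0083), np.float64(0.0059))
blade foot near (np.float64(0.0085), np.float64(0.0014))
heel bot near (np.float64(-0.0028), np.float64(0.0088))
```

The square's roll measures about 0.02–0.03 and follows the tool's tilt, which is too close to the limit. I'll let go (it stands by itself), true the tool against the fixed rail as before, then regrip and press.

carry_out([
  [[0,0,0],0],
  [[0,0,0],0],
])

```text
clock: 33.7
position: [0.6611, -0.0569, 0.0388]
ee_rot: [-0.019, 0.996, -0.087, 0.017]
contact_force: [0.4, -1.4, -3.7]
width: 0.0233
```

carry_out([
  [[0,0,0],0],
  [[0,0,0],0],
  [[0,0,0],0],
  [[0,0,0],0],
  [[0,0,0],0],
  [[0,0,9],0],
  [[0,0,10],0],
  [[0,0,8],0],
  [[0,0,3],0],
], fingers=85)

```text
clock: 34.45
position: [0.6631, -0.0624, 0.0061]
ee_rot: [-0.016, 0.996, -0.088, 0.019]
contact_force: [-0.8, -0.2, -0.2]
width: 0.0847
```

carry_out([
  [[0,0,0],0],
  [[0,0,0],0],
  [[0,0,0],0],
  [[0,0,0],0],
  [[0,0,0],0],
  [[0,0,0],0],
  [[0,0,0],0],
  [[0,0,0],0],
], fingers=40, squeeze=120)

```text
clock: 35.12
position: [0.6589, -0.0615, 0.0039]
ee_rot: [-0.016, 0.996, -0.087, 0.013]
contact_force: [0.0, -0.3, -0.9]
width: 0.0574
```

```bash
python3 -c "
from h import *
st();plan(.6652,-.0186,.037,-9.8,20)"
```

```text
frame x 0.1066 y -0.0006 z 0.0039 Fx -0.3 Fy -0.1 Fz -0.9
t35.12 ang -10.00 tilt [0.0288 0.0303] F [ 0.  -0.3 -0.9] M [0.   0.27 0.04] w 0.0574 pos [ 0.6589 -0.0615  0.0039] rows 3
[[[0,-14,-11],-0.1],[[0,-14,-11],-0.1],[[0,-14,-11],-0.1]]
```

carry_out([
  [[3,-3,0],0],
  [[3,-3,0],0],
  [[3,-3,0],0],
  [[3,-3,0],0],
  [[3,-3,0],0],
  [[3,-3,0],0],
  [[3,-3,0],0],
  [[3,-3,0],0],
  [[0,0,0],0],
  [[0,0,0],0],
])

```text
clock: 35.95
position: [0.6583, -0.0619, 0.0032]
ee_rot: [0.0, 0.996, -0.085, -0.006]
contact_force: [-8.7, -0.3, -1.6]
width: 0.0576
```

```bash
python3 -c "
from h import *
st();plan(.6652,-.0186,.037,-9.8,20)"
```

```text
frame x 0.1061 y -0.0002 z 0.0032 Fx -1.7 Fy 8.5 Fz -1.6
t35.95 ang -9.77 tilt [-0.011   0.0003] F [-8.7 -0.3 -1.6] M [ 0.38 -2.85  0.33] w 0.0576 pos [ 0.6583 -0.0619  0.0032] rows 3
[[[0,-15,-11],0.0],[[0,-15,-11],0.0],[[0,-15,-11],0.0]]
```

carry_out([
  [[0,0,0],0],
  [[0,0,0],0],
  [[0,0,0],0],
  [[0,0,0],0],
  [[0,-2,-10],0],
  [[0,-2,-11],0],
  [[0,-1,-11],0],
  [[0,0,-1],0],
  [[0,0,0],0],
], fingers=70, squeeze=28)

```text
clock: 36.7
position: [0.6618, -0.0559, 0.0414]
ee_rot: [0.0, 0.996, -0.085, -0.003]
contact_force: [0.3, -0.2, -0.2]
width: 0.0702
```

```bash
python3 -c "
from h import *
st();plan(.6652,-.0186,.037,-9.8,20)"
```

```text
frame x 0.1126 y -0.0026 z 0.0414 Fx -0.1 Fy -0.4 Fz -0.2
t36.70 ang -9.79 tilt [-0.0066  0.0004] F [ 0.3 -0.2 -0.2] M [-0.01  0.03  0.06] w 0.0702 pos [ 0.6618 -0.0559  0.0414] rows 2
[[[-1,-19,2],0.0],[[-1,-19,2],0.0]]
```

Down 4 mm, grip, then one press.

carry_out([
  [[0,0,4],0],
  [[0,0,1],0],
  [[0,0,0],0],
])

```text
clock: 36.95
position: [0.6624, -0.0558, 0.0373]
ee_rot: [0.0, 0.996, -0.085, -0.002]
contact_force: [0.8, -0.1, -0.2]
width: 0.07
```

carry_out([
  [[0,0,0],0],
  [[0,0,0],0],
  [[0,0,0],0],
  [[0,0,0],0],
  [[0,0,0],0],
  [[0,0,0],0],
  [[0,0,0],0],
], fingers=0)

```text
clock: 37.53
position: [0.6615, -0.0559, 0.0356]
ee_rot: [-0.0, 0.996, -0.085, -0.003]
contact_force: [-0.9, 0.1, 0.1]
width: 0.0232
```

carry_out([
  [[0,3,3],0],
  [[0,4,3],0],
])

```text
clock: 37.7
position: [0.6616, -0.0559, 0.0355]
ee_rot: [-0.006, 0.996, -0.087, -0.002]
contact_force: [-1.2, 13.0, 14.6]
width: 0.0239
```

```bash
cat > chk.py <<'E'
from h import *
st();plan(.6652,-.0186,.037,-9.8,20)
for k in range(6): t=manip.get_image("top")
st()
a=np.radians(80.2);ex=np.array([np.cos(a),np.sin(a)]);ey=np.array([-ex[1],ex[0]]);C=np.array([.641,-.1666])
g=t["frame"].astype(int);S=g.sum(2)/3;B=g[:,:,0]-g[:,:,2]
f=lambda p:(((p[:2]-C)@ex).round(4),((p[:2]-C)@ey).round(4))
def cross(col,v0,v1,lv):   # first downward crossing of level lv, pixel rows
    for v in range(v0,v1):
        a,b=col[v],col[v+1]
        if (a-lv)*(b-lv)<=0 and a!=b: return v+(a-lv)/(a-b)
tp=[f(onz(t,u,cross(S[:,u],206,214,65),.181))[1] for u in (371,373,375,377)]
ft=[f(onz(t,u,cross(B[:,u],215,224,28),.064))[1] for u in (366,368,370)]
print("tip y",tp,"foot y",ft,"roll",(np.median(tp)-np.median(ft))/.117)
E
python3 chk.py
```

```text
frame x 0.1125 y -0.0024 z 0.0355 Fx 12.6 Fy 3.3 Fz 14.6
t37.70 ang -9.98 tilt [-0.0028  0.0122] F [-1.2 13.  14.6] M [1.59 0.35 0.05] w 0.0239 pos [ 0.6616 -0.0559  0.0355] rows 2
[[[-1,-19,-1],-0.1],[[-1,-19,-1],-0.1]]
frame x 0.1125 y -0.0024 z 0.0354 Fx 8.2 Fy 3.7 Fz 13.6
tip y [np.float64(0.0009), np.float64(0.0004), np.float64(0.0006), np.float64(0.0009)] foot y [np.float64(0.0004), np.float64(0.0009), np.float64(0.0006)] roll 0.0012820512820512825
```

carry_out([
  [[0,5,2],0],
  [[0,6,3],0],
])

```text
clock: 38.17
position: [0.6618, -0.0561, 0.0353]
ee_rot: [-0.014, 0.996, -0.088, 0.001]
contact_force: [-1.0, 18.1, 18.3]
width: 0.0238
```

```bash
python3 chk.py
python3 - <<'E'
from h import *
st();t=manip.get_image("top")
# casting in tote
h=cv2.cvtColor(t["frame"],cv2.COLOR_BGR2HSV);m=cv2.inRange(h[265:330,200:275],(12,90,60),(32,255,255))
M=cv2.moments(m,True);print("cast",onz(t,200+M["m10"]/M["m00"],265+M["m01"]/M["m00"],.03).round(3))
g=t["frame"].astype(int).sum(2)/3
for v in (209,211,213):print(v,g[v,376:392].astype(int))
for v in (226,228,229):print(v,g[v,364:380].astype(int))
E
```

```text
frame x 0.1124 y -0.0027 z 0.0353 Fx 17.7 Fy 3.9 Fz 18.3
t38.17 ang -10.11 tilt [0.0039 0.0277] F [-1.  18.1 18.3] M [2.28 0.22 0.13] w 0.0238 pos [ 0.6618 -0.0561  0.0353] rows 2
[[[-2,-19,-1],-0.2],[[-2,-19,-1],-0.2]]
frame x 0.1124 y -0.0026 z 0.0353 Fx 14.1 Fy 3.7 Fz 14.1
tip y [np.float64(0.0011), np.float64(0.0009), np.float64(0.0013), np.float64(0.0008)] foot y [np.float64(0.0006), np.float64(0.001), np.float64(0.0003)] roll 0.0034188034188034192
frame x 0.1124 y -0.0026 z 0.0353 Fx 14.1 Fy 3.7 Fz 14.1Traceback (most recent call last):
  File "<stdin>", line 5, in <module>
ZeroDivisionError: float division by zero
```

carry_out([
  [[0,8,1.5],0],
])

```text
clock: 38.6
position: [0.6619, -0.0562, 0.0357]
ee_rot: [-0.02, 0.996, -0.089, 0.002]
contact_force: [4.3, 22.2, 5.6]
width: 0.0233
```

```bash
python3 chk.py
python3 - <<'E'
from h import *
s=manip.get_image("side");st()
h=cv2.cvtColor(s["frame"],cv2.COLOR_BGR2HSV);m=cv2.inRange(h[300:385,290:365],(12,90,60),(32,255,255))
M=cv2.moments(m,True);print("cast px",M["m00"],M["m00"] and onz(s,290+M["m10"]/M["m00"],300+M["m01"]/M["m00"],.02).round(3))
E
```

```text
frame x 0.1123 y -0.0027 z 0.0357 Fx 22.6 Fy -0.6 Fz 5.6
t38.60 ang -10.22 tilt [0.0077 0.039 ] F [ 4.3 22.2  5.6] M [ 3.37 -0.39  0.06] w 0.0233 pos [ 0.6619 -0.0562  0.0357] rows 2
[[[-2,-19,-1],-0.2],[[-2,-19,-1],-0.2]]
frame x 0.1123 y -0.0028 z 0.0353 Fx 19.2 Fy 0.9 Fz 6.9
tip y [np.float64(0.0013), np.float64(0.0009), np.float64(0.0012), np.float64(0.0008)] foot y [np.float64(0.0005), np.float64(0.001), np.float64(0.0009)] roll 0.0012820512820512816
frame x 0.1123 y -0.0028 z 0.0354 Fx 19.7 Fy 0.8 Fz 6.6
cast px 218.0 [0.422 0.177 0.02 ]
```

```bash
python3 -c "
from h import *
print(manip.sign_off());st()"
```

```text
the job is handed in; nothing more can be done
None
the job is handed in; nothing more can be done
```

I put the casting in the green tote, then seated the blue-and-steel square in the corner and handed the job in at about 39 s. The arm was still gripping the square and pressing it. `sign_off` gave no verdict, so whether it passed is unknown.

**Last checks before hand-in:**

| Check | Reading |
|---|---|
| Casting position | (0.422, 0.177); tote centre about (0.427, 0.171) |
| Square's sideways lean (roll) | about 0.001 rad in the top view |
| Offset from the rail's middle line | about 2–3 mm |
| Flushness | tool height unchanged from the regrip, so the square sat flat |
| Rail force | about 10 N, assuming the square's weight of about 3.7 N |
| Push towards the stud | about 19 N, leaving at least about 11 N on the stud after the worst rail friction |
| Grip | set to 28 N |

**Weaker points:**
- **Stud lean:** I measured about −0.008 rad from one view, a few seconds before the final regrip, and did not repeat it.
- **Heel position:** I inferred that the heel was in the corner because it did not move under a 20 N push. The top-view pixels agree only to about 2–3 mm, close to the 4 mm limit.
- **Tool tilt:** the tool slowly tilted during moves and leaned the square by up to about 0.03 rad. I let go of it twice and trued the gripper against the fixed rail before regripping. At hand-in the tool still tilted about 0.04 rad along the rail, but the unchanged height suggests the square did not follow.
- **Bystanders:** none were in the arm's path, but I did not measure their positions again at the end.

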